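Build the sieve nest on the shaker

TASK

Set up the sieve nest for a soil sample on the shaker: seat the metal receiver pan in the locating ring on the platform, then build up from it the blue fine sieve, the green medium sieve and the yellow coarse sieve in that order, each fully home in the one below, and finally close the nest with the white lid. This sample does not need the red sieve: leave it, the amber jar and the white dish where they stand.

Things in the scene. Friction and masses are not known exactly. Their poses are not given: they have to be found in the camera images.
- shaker: grey sieve shaker, fixed; housing 275 x 180 mm, 58 mm high; on it a round aluminium platform (110 mm diameter, top at 76 mm) with a dark locating ring in its middle (opening 51 mm, outside 66 mm, 8 mm high) for the pan's foot. Clamp column, 275 mm high, 153 mm behind (+x) the ring's axis. Origin: on the table under the ring's centre, z up. Seated pan: underside at 76 mm
- pan: receiver pan, bare grey steel, closed metal floor, outline like the sieves: 58 mm outside diameter, mouth 51 mm, 37 mm high; foot 9 mm high, tapering from 48 mm diameter to 43 mm at the underside, straight sides above. Its foot stands on the platform inside the locating ring. 90 g. Origin: centre of underside, z up
- sieve_fine: fine sieve: round, blue frame, open top, steel mesh (very close wires, 2.4 mm apart) 17 mm below the rim. 58 mm outside diameter, mouth 51 mm, 37 mm high: foot 9 mm high, tapering from 48 mm diameter to 43 mm at the underside, then straight sides. The foot nests into the mouth below; fully home, the shoulder is on the rim below and its underside 28 mm above the lower part's underside. 70 g. Origin: centre of underside, z up
- sieve_medium: medium sieve: round, green frame, open top, steel mesh (wires 5 mm apart) 17 mm below the rim. 58 mm outside diameter, mouth 51 mm, 37 mm high: foot 9 mm high, tapering from 48 mm diameter to 43 mm at the underside, then straight sides. The foot nests into the mouth below; fully home, the shoulder is on the rim below and its underside 28 mm above the lower part's underside. 70 g. Origin: centre of underside, z up
- sieve_coarse: coarse sieve: round, yellow frame, open top, steel mesh (wires 8.5 mm apart) 17 mm below the rim. 58 mm outside diameter, mouth 51 mm, 37 mm high: foot 9 mm high, tapering from 48 mm diameter to 43 mm at the underside, then straight sides. The foot nests into the mouth below; fully home, the shoulder is on the rim below and its underside 28 mm above the lower part's underside. 70 g. Origin: centre of underside, z up
- lid: white lid, black knob: foot 9 mm high (48 to 43 mm diameter) like the sieves', then a white disc 58 mm in diameter (top 15 mm above the underside), then an upright knob 24 mm in diameter, top at 40 mm. Closed, its disc lies on the top sieve's rim, its underside 28 mm above that sieve's underside. 60 g. Origin: centre of underside, z up
- sieve_spare: red sieve, very open mesh (wires 15 mm apart), same shape and size as the other sieves; not needed. Origin: centre of underside, z up
- jar: small amber glass sample jar, black cap, pale label, 43 mm diameter, 48 mm high; bystander. Origin: centre of underside, z up
- dish: white porcelain dish, empty, 60 mm diameter, 22 mm high; bystander. Origin: centre of underside, z up
Mind the look-alikes: they are no part of the job. Leave any purple look-alike of the lid alone.

How it is judged:
By the outcome, as a careful person would: the job done as asked, in the order asked, and still so for the second after the job is handed in, with the robot touching nothing.
It also fails if it takes over 122 s, if anything falls off the work surface, if the arm or the gripper's body presses on something with over 40 N, if the wrist force passes 120 N, or if a joint passes its speed limit or range.

ROBOT

A 6-joint arm with a two-finger parallel gripper is mounted at the origin on the work surface. World frame = base frame: x ahead of the robot, y to its left, z up, the work surface at z = 0. Lengths are in m, angles in rad, forces in N, time in s.
With the tool pointing down it reaches from about 0.25 to 0.725 m from the base axis. Payload 4 kg.
Tool frame: the origin (TCP) lies on the centre line of the jaws, within the pads' length; the fingertips stand tip_reach ahead of it and the grasp point (between the pads) lies 5 mm behind it (tip_reach is the distance from the TCP to the fingertips, in m); z points along the fingers, y is the direction in which the jaws open and shut (so a half turn about z gives the same grasp; the last joint's range is limited). The gripper opens to 85 mm and grips with 20 to 120 N. Pads are 22 mm wide; open, the fingers measure 114 mm over their backs; the gripper's body (76 mm by 85 mm) begins 54 mm behind the grasp point. The pads swing forward as they close: fully open they stand 13 mm farther back than shut.
Start: joints at [1.32, 0.241, 0.005, 1.335, 0, 1.571], TCP at [0.124, 0.484, 0.245] pointing down, gripper open.
Joint ranges: [-2.72, 2.72], [-1.05, 1.87], [-1.09, 1.28], [-1.99, 2.15], [-1.42, 1.44], [-3.14, 3.14]. Speed limits (rad/s): [2.79, 2.79, 3.14, 3.14, 3.14, 3.14].

INTERFACE

Orientations are given as a unit quaternion [x, y, z, w].
In Python, from workcell import * gives the robot as it stands.
- The arm moves only by the tool arm_command, never from a script. Its arguments are lists of equal length, an entry for each row: "translation": the shift along the tool's x, y, z in cm, a list of three; "turn": the turn about the tool's z in rad; "hand": the closure, from 0 (fully open) to 1 (shut). In form: {"translation": [[x, y, z], ...], "turn": [turn, ...], "hand": [hand, ...]}. A call has 1 to 5 rows; each row is the pose to reach, as a shift and turn from the pose commanded when the call began, along the tool's axes at that moment; what a row does not reach only later rows make up. A row lasts 1/12 s, in which the tool goes at most 41.7 mm and 7.16 degrees, less where a joint would pass 70% of its speed; a pose out of reach is approached as far as the arm can. A call with a gripper value outside its range is refused whole. The fingers move at their own pace and stop on an object; the grip force is fixed at half the most. Time passes only in rows, so rows that repeat a pose let the fingers close. It gives the time, the measured TCP pose, the force and the opening at its end, in the units of the state.
- get_obs(): the state, without advancing time (a new reading comes with each control period).
- camera(name): name is "side" or "top" or "wrist"; returns (picture, depth): 420x560x3 uint8, red, green, blue; 420x560 float32, m along the optical axis (not along the pixel's ray), 0 where there is no reading.
- camera_info(name): a dict with "mtx" (3x3 intrinsics, pixels), "world_to_cam" (4x4, takes a point from world to camera coordinates). Camera axes: x right, y down, z forward; pixel columns grow to the right and rows downward; lengths in m; the calibration is good to about 2 mm. A picture is of the moment at which its call begins: read the wrist's pose just before it. camera_info takes no time and is no camera call; for the wrist camera it gives the pose at the moment of the call.
- job_done(): hands the job in, once; it reports no verdict.
Trained networks look in the newest picture that a camera, given by its name, has taken for a name from the list of things; names that differ only in an ending like _2 or _b are one class to them, and where a whole thing is asked for, a point or a joint stands for the part that bears it (a point fixed in the world has none). Each returns a list of dicts, best first, with "conf" (0 to 1); they miss things now and then, are a little off and sometimes report something else, mostly with a low value. They report only what shows in the picture. A call takes as long as a camera call. They do not tell look-alikes from the thing itself.
- search_frame(camera, name): "location" ([row, column] in pixels, amid what is visible of it).
- spot_point(camera, name): "location" ([row, column] in pixels: a listed point, or the origin of a listed thing).
The state is a dict: "clock": time; "joint_pos": joint angles; "joint_vel": joint speeds; "tau": joint torques, N m; "eef_pos": TCP position; "tool_rot": TCP orientation; "ft_force": force on the tool from outside, world axes, zero at the start; "ft_torque": the same for the moment, N m; "grip_width": finger opening in m.
Only numpy, scipy, OpenCV 4.12 (cv2) and the standard library are available. Lean on these libraries where they do the work, as an engineer would, in place of code of your own. Each camera call takes 0.05 s, during which the arm holds its last target. There are 200 camera calls.

## Working session

There is one attempt and no reset: what is moved stays moved. The work goes in short steps, Python scripts to look and compute and a tool call to move; the robot and the scene stay as the last step left them, time stands still between calls to the robot, and variables do not carry over. Pictures are saved under pics/ and viewed, about 12 in all and at most 16, crops included, and the job is handed in when it is done.

Besides the shell and the picture viewer there is one more tool, called as a command line: name --pt "numbers of a row" for each row, then --argument value for the rest. arm_command: Moves the arm, as the interface text tells. Its arguments: {"type":"object","properties":{"translation":{"type":"array","items":{"type":"array","items":{"type":"number"}}},"turn":{"type":"array","items":{"type":"number"}},"hand":{"type":"array","items":{"type":"number"}}},"required":["translation","turn","hand"]}

```bash
mkdir -p pics; ls; cat > h.py <<'E'
from workcell import *
import numpy as np, cv2
def ray(cam,info,rc,z):
    """world point at height z on the pixel's ray"""
    K=info["mtx"];T=np.linalg.inv(np.array(info["world_to_cam"]))
    d=T[:3,:3]@np.linalg.inv(K)@np.array([rc[1],rc[0],1.]);o=T[:3,3]
    return o+d*(z-o[2])/d[2]
def cloud(info,depth):
    K=np.array(info["mtx"]);T=np.linalg.inv(np.array(info["world_to_cam"]))
    v,u=np.mgrid[:depth.shape[0],:depth.shape[1]]
    P=np.stack([u,v,np.ones_like(u)],-1)@np.linalg.inv(K).T*depth[...,None]
    P=P@T[:3,:3].T+T[:3,3];P[depth==0]=np.nan
    return P
E
python3 - <<'E'
from h import *
o=get_obs();print({k:np.round(v,3) for k,v in o.items()})
for c in ["top","side"]:
    p,d=camera(c);i=camera_info(c);cv2.imwrite(f"pics/{c}0.png",p[...,::-1])
    P=cloud(i,d);np.save(f"{c}0.npy",P)
    for n in ["shaker","pan","sieve_fine","sieve_medium","sieve_coarse","lid","sieve_spare","jar","dish"]:
        for r in search_frame(c,n)[:3]:
            l=np.array(r["location"]);q=P[int(l[0]),int(l[1])]
            print(c,n,l.round(),round(r["conf"],2),q.round(3))
E
```

```text
pics
{'clock': np.float64(0.0), 'joint_pos': array([ 1.32 ,  0.241,  0.004,  1.335, -0.   ,  1.571]), 'joint_vel': array([ 0.   , -0.002,  0.001, -0.001, -0.001,  0.002]), 'tau': array([ 0.0000e+00, -3.7232e+01,  2.5241e+01,  1.7000e-02, -0.0000e+00,
       -0.0000e+00]), 'eef_pos': array([0.124, 0.484, 0.244]), 'tool_rot': array([ 0.125,  0.992, -0.001, -0.   ]), 'ft_force': array([-0.672, -0.115, -0.208]), 'ft_torque': array([-0.043,  0.038, -0.016]), 'grip_width': np.float64(0.085)}
top shaker [188. 130.] 0.94 [0.575 0.272 0.063]
top pan [246. 439.] 0.65 [ 0.46  -0.395  0.022]
top sieve_fine [252. 319.] 0.61 [ 0.444 -0.133  0.02 ]
top sieve_medium [242. 265.] 0.86 [ 0.466 -0.015  0.025]
top sieve_coarse [184. 375.] 0.63 [ 0.595 -0.257  0.019]
top lid [143. 355.] 0.96 [ 0.689 -0.212  0.023]
top lid [188. 439.] 0.78 [ 0.586 -0.391  0.035]
top dish [185. 262.] 0.55 [ 0.593 -0.003  0.001]
side shaker [315. 219.] 0.62 [0.564 0.285 0.075]
side shaker [161. 285.] 0.15 [ 0.596 -0.265  0.022]
side pan [143. 339.] 0.61 [ 0.464 -0.4    0.019]
side sieve_fine [205. 322.] 0.8 [ 0.45  -0.126  0.023]
side sieve_fine [225. 259.] 0.38 [ 0.59  -0.017  0.009]
side sieve_medium [237. 305.] 0.81 [ 0.464 -0.011  0.022]
side sieve_coarse [164. 286.] 0.57 [ 0.59  -0.258  0.019]
side lid [136. 302.] 0.51 [ 0.58  -0.391  0.02 ]
side lid [167. 250.] 0.49 [ 0.685 -0.209  0.017]
side sieve_spare [172. 338.] 0.66 [ 0.437 -0.271  0.022]
side jar [190. 272.] 0.78 [ 0.589 -0.119  0.045]
side dish [224. 258.] 0.76 [ 0.595 -0.021  0.01 ]
```

View pics/top0.png

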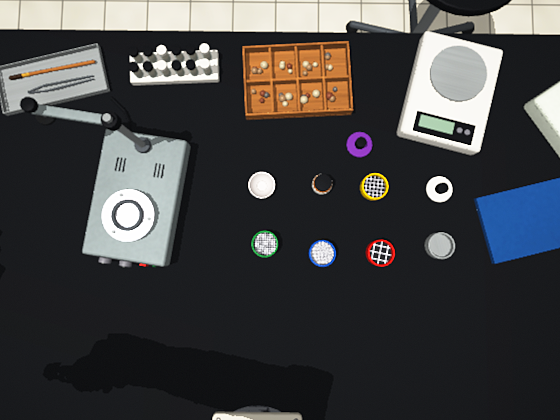

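View pics/side0.png

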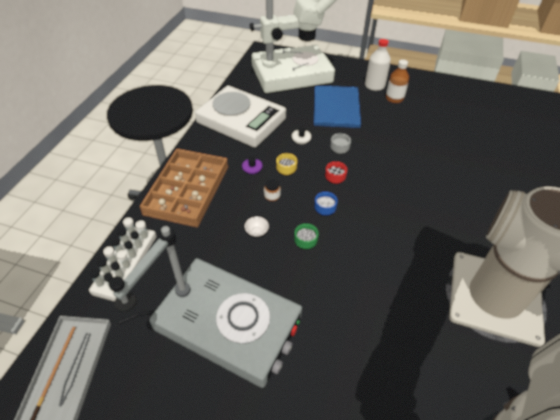

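The top view shows the ring at about (215,128), green (243,265), blue (253,322), red (253,381), yellow (186,374), pan (246,440), white lid (188,439), purple lid (144,359), dish (185,262) and jar (184,322). The side view agrees.

Things that could be confused:
- **Lids:** white lid at (188,439) against the purple one at (144,359). I choose the white one.
- **Pan:** grey pan at (246,440) against the dish at (185,262).
- **Sieves:** told apart by frame colour.

```bash
python3 - <<'E'
import workcell;print([n for n in dir(workcell) if n[0]!='_'], getattr(workcell,'tip_reach',None))
from h import *
P=np.load("top0.npy");Q=np.load("side0.npy")
g={"green":(.466,-.015),"blue":(.45,-.128),"red":(.437,-.265),"yellow":(.592,-.257),"pan":(.46,-.397),"lid":(.583,-.391),"purple":(.687,-.211),"dish":(.593,-.015),"jar":(.589,-.119),"ring":(.53,.28)}
for n,c in g.items():
  for nm,A in (("top",P),("side",Q)):
    B=A.reshape(-1,3);m=np.hypot(B[:,0]-c[0],B[:,1]-c[1])<.045
    B=B[m&(B[:,2]>(.07 if n=="ring" else .008))&(B[:,2]<.12)]
    if len(B)<10: print(n,nm,len(B));continue
    zt=np.percentile(B[:,2],97)
    T=B[B[:,2]>zt-.006]
    (cx,cy),r=cv2.minEnclosingCircle(T[:,:2].astype(np.float32))
    print(n,nm,len(T),"ztop %.4f"%zt,"centre %.4f %.4f r %.4f"%(cx,cy,r),"mean",T[:,:2].mean(0).round(4))
im=cv2.imread("pics/top0.png")
cv2.imwrite("pics/crop0.png",cv2.resize(im[120:275,235:465],None,fx=3.4,fy=3.4,interpolation=cv2.INTER_CUBIC))
E
```

```text
['Unreachable', 'camera', 'camera_info', 'get_obs', 'job_done', 'search_frame', 'spot_point', 'tip_reach'] 0.014
green top 129 ztop 0.0380 centre 0.4618 -0.0147 r 0.0287 mean [ 0.4613 -0.0142]
green side 112 ztop 0.0391 centre 0.4603 -0.0115 r 0.0301 mean [ 0.4597 -0.0111]
blue top 127 ztop 0.0384 centre 0.4427 -0.1391 r 0.0289 mean [ 0.4427 -0.1396]
blue side 111 ztop 0.0386 centre 0.4409 -0.1364 r 0.0307 mean [ 0.4411 -0.1367]
red top 138 ztop 0.0390 centre 0.4454 -0.2660 r 0.0290 mean [ 0.444  -0.2665]
red side 80 ztop 0.0392 centre 0.4430 -0.2632 r 0.0302 mean [ 0.4446 -0.2625]
yellow top 139 ztop 0.0389 centre 0.5900 -0.2538 r 0.0292 mean [ 0.5908 -0.2539]
yellow side 72 ztop 0.0400 centre 0.5886 -0.2511 r 0.0303 mean [ 0.5888 -0.2478]
pan top 158 ztop 0.0384 centre 0.4627 -0.3958 r 0.0292 mean [ 0.4622 -0.3953]
pan side 84 ztop 0.0386 centre 0.4595 -0.3939 r 0.0324 mean [ 0.4617 -0.3904]
lid top 94 ztop 0.0414 centre 0.5873 -0.4011 r 0.0122 mean [ 0.5878 -0.4007]
lid side 35 ztop 0.0424 centre 0.5868 -0.3977 r 0.0132 mean [ 0.5856 -0.3968]
purple top 93 ztop 0.0414 centre 0.6872 -0.2232 r 0.0120 mean [ 0.687  -0.2232]
purple side 42 ztop 0.0421 centre 0.6861 -0.2208 r 0.0129 mean [ 0.6845 -0.2196]
dish top 151 ztop 0.0236 centre 0.5918 -0.0056 r 0.0296 mean [ 0.592  -0.0058]
dish side 98 ztop 0.0250 centre 0.5897 -0.0041 r 0.0310 mean [ 0.5925 -0.0071]
jar top 223 ztop 0.0508 centre 0.5953 -0.1390 r 0.0191 mean [ 0.5951 -0.1389]
jar side 118 ztop 0.0509 centre 0.5942 -0.1369 r 0.0198 mean [ 0.5937 -0.1353]
ring top 316 ztop 0.0848 centre 0.5270 0.2750 r 0.0408 mean [0.5219 0.2719]
ring side 320 ztop 0.0865 centre 0.5231 0.2790 r 0.0406 mean [0.5188 0.2768]
```

View pics/crop0.png

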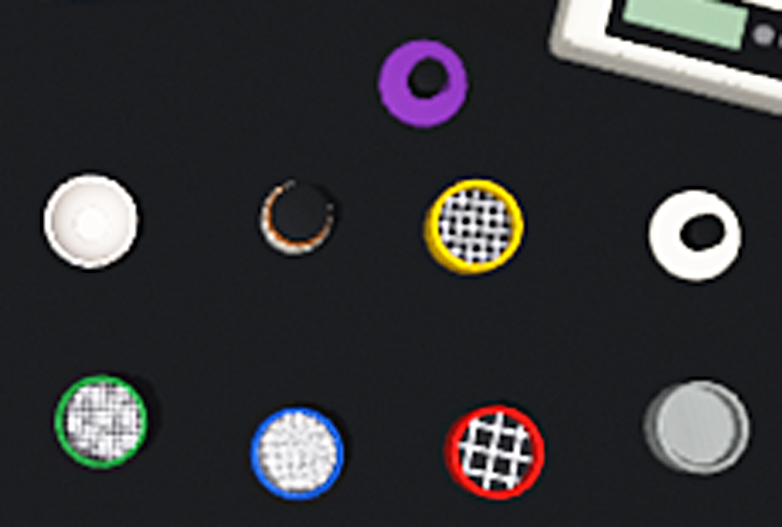

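arm_command --pt "0 0 0" --pt "0 0 0" --pt "0 0 0" --turn '[-0.12, -0.25, -0.25]' --hand '[0, 0, 0]'

```text
clock: 1.25
eef_pos: [0.1241, 0.4843, 0.2453]
tool_rot: [-0.001, 1.0, 0.0, 0.0]
ft_force: [0.5, -0.0, -0.4]
grip_width: 0.0853
```

The crop shows white lid, purple lid, yellow/green/blue/red sieves and grey pan clearly distinct. The mesh spacing matches the frame colours. Going over the ring for a wrist look first.

arm_command --pt "-3 -1.7 -0.8" --pt "-6 -3.4 -1.6" --pt "-9 -5.1 -2.4" --pt "-12 -6.8 -3.2" --pt "-15 -8.5 -4" --turn '[0, 0, 0, 0, 0]' --hand '[0, 0, 0, 0, 0]'

```text
clock: 1.67
eef_pos: [0.2751, 0.3984, 0.2858]
tool_rot: [0.002, 1.0, 0.0, 0.0]
ft_force: [-0.7, -0.1, -0.4]
grip_width: 0.0855
```

arm_command --pt "-3 -1.7 -0.5" --pt "-6 -3.4 -1" --pt "-9 -5.1 -1.5" --pt "-12 -6.8 -2" --pt "-15 -8.5 -2" --turn '[0, 0, 0, 0, 0]' --hand '[0, 0, 0, 0, 0]'

```text
clock: 2.08
eef_pos: [0.4257, 0.3133, 0.3066]
tool_rot: [0.002, 1.0, 0.001, 0.001]
ft_force: [0.0, 0.7, -0.1]
grip_width: 0.0854
```

arm_command --pt "-2 -1 0" --pt "-4 -2 0" --pt "-6 -3 0" --pt "-7 -4 0" --pt "-7 -4 0" --turn '[0, 0, 0, 0, 0]' --hand '[0, 0, 0, 0, 0]'

```text
clock: 2.5
eef_pos: [0.4956, 0.2721, 0.3047]
tool_rot: [0.003, 1.0, -0.001, -0.0]
ft_force: [-0.3, -0.1, -0.0]
grip_width: 0.0854
```

```bash
cat >> h.py <<'E'
def fitcirc(B):
    """least-squares circle through xy points"""
    A=np.c_[2*B[:,:2],np.ones(len(B))];s=np.linalg.lstsq(A,(B[:,:2]**2).sum(1),rcond=None)[0]
    return s[0],s[1],np.sqrt(s[2]+s[0]**2+s[1]**2)
def ringfit(P,c,z,rmin,rmax,dz=.003):
    B=P.reshape(-1,3);c=np.array(c,float)
    for _ in range(5):
        d=np.hypot(B[:,0]-c[0],B[:,1]-c[1]);T=B[(d>rmin)&(d<rmax)&(abs(B[:,2]-z)<dz)]
        if len(T)<8: return None
        x,y,r=fitcirc(T);c=np.array([x,y])
    return x.round(4),y.round(4),r.round(4),len(T),T[:,2].mean().round(4)
def wrist(name):
    i=camera_info("wrist");p,d=camera("wrist");cv2.imwrite(f"pics/{name}.png",p[...,::-1]);return i,p,d,cloud(i,d)
E
python3 - <<'E'
from h import *
print(get_obs()["eef_pos"].round(4))
i,p,d,P=wrist("w1")
T=np.linalg.inv(np.array(i["world_to_cam"]));print("cam pos",T[:3,3].round(3),"axis",T[:3,2].round(3))
print("wrist ring",ringfit(P,(.515,.275),.084,.02,.038))
for n in("top","side"):print(n,ringfit(np.load(n+"0.npy"),(.515,.275),.085,.02,.038,.004))
E
```

```text
[0.4956 0.2721 0.3047]
cam pos [0.416 0.272 0.434] axis [ 0.316 -0.003 -0.949]
wrist ring (np.float64(0.5165), np.float64(0.2726), np.float64(0.0291), 1376, np.float64(0.0842))
top (np.float64(0.5177), np.float64(0.2698), np.float64(0.0292), 296, np.float64(0.0834))
side (np.float64(0.5162), np.float64(0.2737), np.float64(0.0293), 325, np.float64(0.0847))
```

View pics/w1.png

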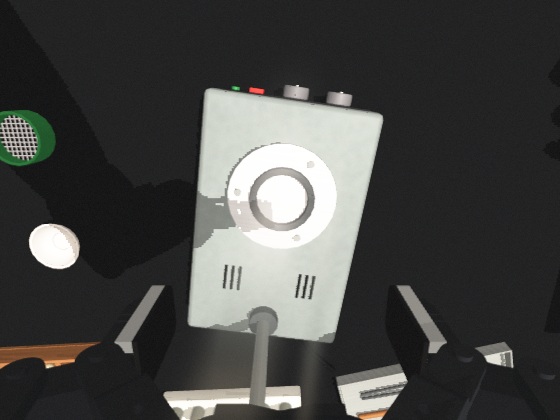

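The picture shows the ring centred at about (198,282) between the open fingers. The wrist, top and side fits agree within 3 mm, and the radius is right at 29 mm. I'll sweep over the row and measure everything with the wrist camera, keeping the orientation fixed so any bias cancels.

arm_command --pt "0.7 -4 0" --pt "1.4 -8 0" --pt "2.1 -12 0" --pt "2.8 -16 0" --pt "3.4 -20 0" --turn '[0, 0, 0, 0, 0]' --hand '[0, 0, 0, 0, 0]'

```text
clock: 2.97
eef_pos: [0.458, 0.0736, 0.3055]
tool_rot: [-0.0, 1.0, 0.0, 0.0]
ft_force: [0.9, -0.3, 0.3]
grip_width: 0.0853
```

arm_command --pt "0 -4 0" --pt "0 -8 0" --pt "0 -12 0" --pt "0 -14 0" --pt "0 -14 0" --turn '[0, 0, 0, 0, 0]' --hand '[0, 0, 0, 0, 0]'

```text
clock: 3.38
eef_pos: [0.4588, -0.0684, 0.3056]
tool_rot: [0.003, 1.0, -0.0, 0.0]
ft_force: [-0.3, 0.5, -0.1]
grip_width: 0.0854
```

```bash
cat > m.py <<'E'
import sys
from h import *
print(get_obs()["eef_pos"].round(4))
P=wrist(sys.argv[1])[3]
g={"green":(.461,-.013),"blue":(.442,-.138),"red":(.445,-.265),"yellow":(.590,-.253),"pan":(.462,-.395)}
for n,c in g.items(): print(n,ringfit(P,c,.037,.018,.034))
print("lid knob",ringfit(P,(.587,-.4),.04,-1,.02),"disc",ringfit(P,(.587,-.4),.015,.014,.034))
B=P.reshape(-1,3);T=B[(np.hypot(B[:,0]-.587,B[:,1]+.4)<.03)&(abs(B[:,2]-.04)<.003)]
if len(T)>20: print("knob",cv2.minEnclosingCircle(T[:,:2].astype(np.float32)))
E
python3 m.py w2
```

```text
[ 0.4588 -0.0684  0.3056]
green (np.float64(0.4605), np.float64(-0.0129), np.float64(0.0269), 535, np.float64(0.0372))
blue (np.float64(0.4417), np.float64(-0.137), np.float64(0.027), 553, np.float64(0.0371))
red (np.float64(0.444), np.float64(-0.2636), np.float64(0.027), 609, np.float64(0.0369))
yellow (np.float64(0.5886), np.float64(-0.2514), np.float64(0.027), 478, np.float64(0.0368))
pan (np.float64(0.4618), np.float64(-0.3911), np.float64(0.025), 212, np.float64(0.0366))
lid knob (np.float64(0.5865), np.float64(-0.3972), np.float64(0.0081), 264, np.float64(0.0401)) disc (np.float64(0.5863), np.float64(-0.3971), np.float64(0.0227), 902, np.float64(0.0153))
knob ((0.5864533185958862, -0.39841562509536743), 0.012083344161510468)
```

arm_command --pt "0 -4 0" --pt "0 -8 0" --pt "0 -12 0" --pt "0 -14 0" --pt "0 -14 0" --turn '[0, 0, 0, 0, 0]' --hand '[0, 0, 0, 0, 0]'

```text
clock: 3.85
eef_pos: [0.4597, -0.2074, 0.305]
tool_rot: [0.002, 1.0, -0.0, -0.0]
ft_force: [-0.1, 0.7, 0.3]
grip_width: 0.0853
```

```bash
python3 m.py w3
```

```text
[ 0.4597 -0.2074  0.305 ]
green (np.float64(0.4606), np.float64(-0.0133), np.float64(0.027), 620, np.float64(0.037))
blue (np.float64(0.4417), np.float64(-0.1377), np.float64(0.0269), 559, np.float64(0.0371))
red (np.float64(0.444), np.float64(-0.2641), np.float64(0.027), 552, np.float64(0.0372))
yellow (np.float64(0.5885), np.float64(-0.2518), np.float64(0.027), 455, np.float64(0.0369))
pan (np.float64(0.4611), np.float64(-0.3938), np.float64(0.027), 595, np.float64(0.037))
lid knob (np.float64(0.5863), np.float64(-0.3989), np.float64(0.0085), 297, np.float64(0.0402)) disc (np.float64(0.5865), np.float64(-0.3988), np.float64(0.0231), 960, np.float64(0.0154))
knob ((0.5867444276809692, -0.3992551863193512), 0.012061435729265213)
```

arm_command --pt "0 -4 0" --pt "0 -8 0" --pt "0 -12 0" --pt "0 -16 0" --pt "0 -18 0" --turn '[0, 0, 0, 0, 0]' --hand '[0, 0, 0, 0, 0]'

```text
clock: 4.32
eef_pos: [0.4602, -0.3868, 0.3049]
tool_rot: [0.0, 1.0, -0.0, -0.0]
ft_force: [0.6, -0.7, -1.1]
grip_width: 0.0852
```

arm_command --pt "0 0 2" --pt "0 0 4" --pt "0 0 4" --turn '[0, 0, 0]' --hand '[0, 0, 0]'

```text
clock: 4.57
eef_pos: [0.459, -0.3824, 0.261]
tool_rot: [-0.001, 1.0, 0.003, -0.003]
ft_force: [-0.3, 0.0, -1.0]
grip_width: 0.0852
```

```bash
python3 m.py w4
```

```text
[ 0.459  -0.3824  0.261 ]
green None
blue (np.float64(0.4417), np.float64(-0.1385), np.float64(0.0269), 775, np.float64(0.0368))
red (np.float64(0.444), np.float64(-0.265), np.float64(0.0269), 715, np.float64(0.0371))
yellow (np.float64(0.5885), np.float64(-0.2527), np.float64(0.027), 376, np.float64(0.037))
pan (np.float64(0.461), np.float64(-0.3945), np.float64(0.0269), 652, np.float64(0.0372))
lid knob (np.float64(0.5861), np.float64(-0.3995), np.float64(0.0084), 348, np.float64(0.0403)) disc (np.float64(0.5868), np.float64(-0.3996), np.float64(0.0232), 1176, np.float64(0.0154))
knob ((0.5866947174072266, -0.3997341990470886), 0.012208780273795128)
```

View pics/w4.png

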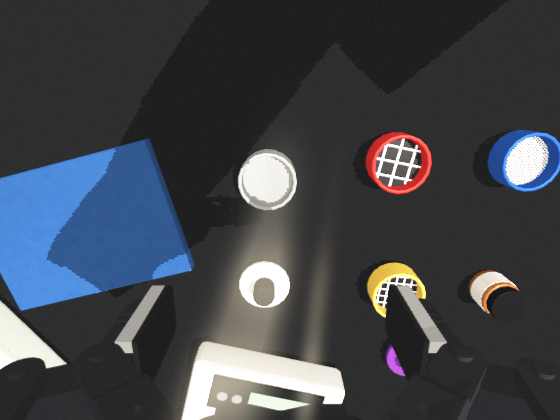

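The view shows the pan at (180,267), the white lid at (285,264), red at (162,398) and yellow at (290,396). The fits repeat to about 1 mm. Now I'll move over the pan, descending partway.

arm_command --pt "-0.1 -0.8 4" --pt "-0.1 -0.8 8" --pt "-0.1 -0.8 12" --pt "-0.1 -0.8 15" --pt "-0.1 -0.8 15" --turn '[0, 0, 0, 0, 0]' --hand '[0, 0, 0, 0, 0]'

```text
clock: 5.03
eef_pos: [0.4581, -0.3892, 0.1097]
tool_rot: [-0.001, 1.0, 0.004, -0.004]
ft_force: [-0.7, 0.5, -0.3]
grip_width: 0.0854
```

arm_command --pt "0 0 0" --pt "0 0 0" --turn '[0, 0]' --hand '[0, 0]'

```text
clock: 5.2
eef_pos: [0.4625, -0.3942, 0.1185]
tool_rot: [-0.0, 1.0, -0.001, 0.002]
ft_force: [-0.6, 0.0, 0.3]
grip_width: 0.0854
```

arm_command --pt "0 0 0" --pt "0 0 0" --turn '[0, 0]' --hand '[0, 0]'

```text
clock: 5.37
eef_pos: [0.4622, -0.395, 0.1187]
tool_rot: [0.0, 1.0, -0.002, 0.002]
ft_force: [0.6, 0.0, -1.1]
grip_width: 0.085
```

arm_command --pt "0.1 0.1 3" --pt "0.1 0.1 6" --pt "0.1 0.1 8" --pt "0.1 0.1 9" --pt "0.1 0.1 9" --turn '[0, 0, 0, 0, 0]' --hand '[0, 0, 0, 0, 0]'

```text
clock: 5.78
eef_pos: [0.4585, -0.3922, 0.0239]
tool_rot: [0.0, 1.0, 0.001, -0.001]
ft_force: [-0.3, 1.0, 0.1]
grip_width: 0.0852
```

arm_command --pt "0 0 0" --pt "0 0 0" --pt "0 0 0" --pt "0 0 0" --turn '[0, 0, 0, 0]' --hand '[0, 0, 0, 0]'

```text
clock: 6.12
eef_pos: [0.4604, -0.3938, 0.0271]
tool_rot: [0.0, 1.0, -0.001, 0.001]
ft_force: [-0.4, 0.0, -0.1]
grip_width: 0.0854
```

```bash
python3 m.py w5 | sed -n '1p;6p'
```

```text
[ 0.4604 -0.3938  0.0271]
pan (np.float64(0.4606), np.float64(-0.3948), np.float64(0.0268), 4713, np.float64(0.0369))
```

View pics/w5.png

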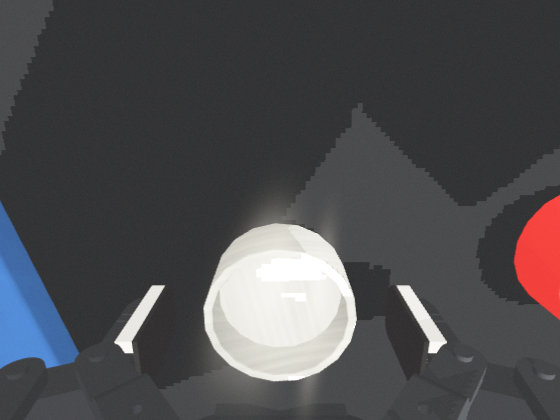

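The pan sits at (305,280), midway between the jaws. Closing and lifting.

arm_command --pt "0 0 0" --pt "0 0 0" --pt "0 0 0" --pt "0 0 0" --pt "0 0 0" --turn '[0, 0, 0, 0, 0]' --hand '[1, 1, 1, 1, 1]'

```text
clock: 6.58
eef_pos: [0.46, -0.3934, 0.0263]
tool_rot: [0.0, 1.0, -0.001, 0.001]
ft_force: [0.3, -0.0, 5.4]
grip_width: 0.0558
```

arm_command --pt "0 0 0" --pt "0 0 0" --pt "0 0 0" --pt "0 0 -1" --pt "0 0 -2" --turn '[0, 0, 0, 0, 0]' --hand '[1, 1, 1, 1, 1]'

```text
clock: 7.0
eef_pos: [0.4585, -0.3921, 0.0448]
tool_rot: [0.0, 1.0, 0.001, -0.001]
ft_force: [-0.3, -0.7, -0.7]
grip_width: 0.0557
```

arm_command --pt "0 0 -3" --pt "0 0 -6" --pt "0 0 -9" --pt "0 0 -12" --pt "0 0 -15" --turn '[0, 0, 0, 0, 0]' --hand '[1, 1, 1, 1, 1]'

```text
clock: 7.42
eef_pos: [0.459, -0.3926, 0.1974]
tool_rot: [0.0, 1.0, -0.0, -0.0]
ft_force: [0.3, -0.6, -0.9]
grip_width: 0.0555
```

```bash
cat > held.py <<'E'
import sys
from h import *
o=get_obs();e=o["eef_pos"];P=wrist(sys.argv[1])[3].reshape(-1,3)
print(e.round(4),"w",round(float(o["grip_width"]),4))
R=P-e
for zo in (.008,.010,.012,.014):
    r=ringfit(R,(0,0),zo,.018,.031,.004);print(zo,r)
T=R[(np.hypot(R[:,0],R[:,1])<.031)&(np.hypot(R[:,0],R[:,1])>.0245)&(abs(R[:,2]-.011)<.006)]
A=np.c_[T[:,:2],np.ones(len(T))];s=np.linalg.lstsq(A,T[:,2],rcond=None)[0];print("rim plane slope x,y, z0",s.round(4),len(T))
E
python3 held.py w6
```

```text
[ 0.459  -0.3926  0.1974] w 0.0555
0.008 (np.float64(0.0007), np.float64(-0.0008), np.float64(0.0269), 6124, np.float64(0.0094))
0.01 (np.float64(0.0008), np.float64(-0.0008), np.float64(0.0269), 5751, np.float64(0.0102))
0.012 (np.float64(0.001), np.float64(-0.0008), np.float64(0.027), 5087, np.float64(0.0109))
0.014 (np.float64(0.0013), np.float64(-0.0008), np.float64(0.0271), 4253, np.float64(0.0116))
rim plane slope x,y, z0 [-0.0112  0.0018  0.0101] 6145
```

arm_command --pt "-0.3 3 0" --pt "-0.7 7 0" --pt "-1 11 0" --pt "-1.3 15 0" --pt "-1.7 19 0" --turn '[0, 0, 0, 0, 0]' --hand '[1, 1, 1, 1, 1]'

```text
clock: 7.88
eef_pos: [0.476, -0.2013, 0.1957]
tool_rot: [0.001, 1.0, 0.0, 0.0]
ft_force: [1.4, 0.6, -0.2]
grip_width: 0.0557
```

arm_command --pt "-0.4 4 0" --pt "-0.8 8 0" --pt "-1.2 12 0" --pt "-1.6 16 0" --pt "-2 20 0" --turn '[0, 0, 0, 0, 0]' --hand '[1, 1, 1, 1, 1]'

```text
clock: 8.3
eef_pos: [0.4964, -0.001, 0.196]
tool_rot: [0.0, 1.0, -0.0, 0.0]
ft_force: [0.6, -0.5, -0.3]
grip_width: 0.0557
```

arm_command --pt "-0.4 4 0" --pt "-0.8 8 0" --pt "-1.2 12 0" --pt "-1.6 16 0" --pt "-1.8 19 0" --turn '[0, 0, 0, 0, 0]' --hand '[1, 1, 1, 1, 1]'

```text
clock: 8.72
eef_pos: [0.5147, 0.1902, 0.1958]
tool_rot: [-0.001, 1.0, 0.001, 0.0]
ft_force: [0.1, 0.4, -0.4]
grip_width: 0.0558
```

arm_command --pt "-0.1 3 0" --pt "-0.2 6 0" --pt "-0.2 8.5 0" --pt "-0.2 8.6 0" --pt "-0.2 8.6 0" --turn '[0, 0, 0, 0, 0]' --hand '[1, 1, 1, 1, 1]'

```text
clock: 9.13
eef_pos: [0.5164, 0.2744, 0.1953]
tool_rot: [-0.001, 1.0, -0.0, -0.0]
ft_force: [0.3, -0.4, -0.9]
grip_width: 0.0559
```

arm_command --pt "0 0 0" --pt "0 0 0" --pt "0 0 0" --pt "0 0 0" --turn '[0, 0, 0, 0]' --hand '[1, 1, 1, 1]'

```text
clock: 9.47
eef_pos: [0.5171, 0.2719, 0.1955]
tool_rot: [0.001, 1.0, -0.0, 0.0]
ft_force: [0.8, 0.4, -0.6]
grip_width: 0.0557
```

```bash
python3 held.py w7
```

```text
[0.5171 0.2719 0.1955] w 0.0557
0.008 (np.float64(0.0006), np.float64(-0.0008), np.float64(0.0269), 6181, np.float64(0.0094))
0.01 (np.float64(0.0008), np.float64(-0.0008), np.float64(0.0269), 5766, np.float64(0.0102))
0.012 (np.float64(0.001), np.float64(-0.0008), np.float64(0.027), 5091, np.float64(0.0109))
0.014 (np.float64(0.0013), np.float64(-0.0008), np.float64(0.0271), 4244, np.float64(0.0116))
rim plane slope x,y, z0 [-0.0105  0.0019  0.0101] 6157
```

View pics/w7.png

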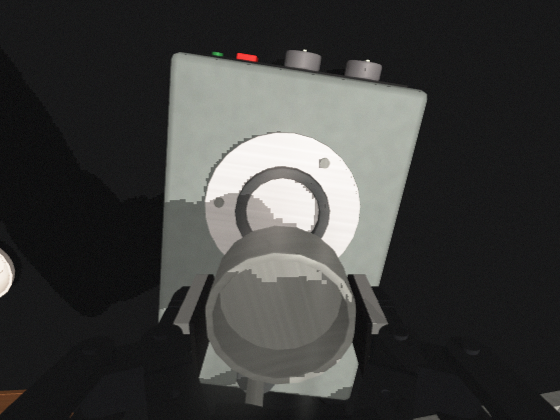

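The pan is held level at (310,282), with the ring visible below at (208,282). It needs about a 1 mm correction, then lower.

arm_command --pt "0.1 0.15 2" --pt "0.1 0.15 4" --pt "0.1 0.15 6" --pt "0.1 0.15 7" --pt "0.1 0.15 7.5" --turn '[0, 0, 0, 0, 0]' --hand '[1, 1, 1, 1, 1]'

```text
clock: 9.93
eef_pos: [0.5149, 0.2735, 0.1185]
tool_rot: [0.001, 1.0, -0.001, -0.002]
ft_force: [-1.1, -0.6, 0.2]
grip_width: 0.0557
```

arm_command --pt "0 0 0" --pt "0 0 0" --pt "0 0 0.5" --pt "0 0 0.9" --pt "0 0 1.2" --turn '[0, 0, 0, 0, 0]' --hand '[1, 1, 1, 1, 1]'

```text
clock: 10.35
eef_pos: [0.5162, 0.2747, 0.1086]
tool_rot: [0.0, 1.0, 0.0, 0.0]
ft_force: [0.7, -0.6, -0.8]
grip_width: 0.0555
```

arm_command --pt "0 0 0.2" --pt "0 0 0.4" --pt "0 0 0.5" --pt "0 0 0.5" --turn '[0, 0, 0, 0]' --hand '[1, 1, 1, 1]'

```text
clock: 10.68
eef_pos: [0.5158, 0.2745, 0.103]
tool_rot: [0.0, 1.0, -0.0, -0.0]
ft_force: [-0.3, -0.2, -0.6]
grip_width: 0.0557
```

arm_command --pt "0 0 0.1" --pt "0 0 0.15" --pt "0 0 0.15" --pt "0 0 0.15" --turn '[0, 0, 0, 0]' --hand '[1, 1, 1, 1]'

```text
clock: 11.02
eef_pos: [0.5161, 0.2746, 0.1022]
tool_rot: [0.0, 1.0, 0.0, 0.0]
ft_force: [-1.0, 0.3, 2.4]
grip_width: 0.0558
```

arm_command --pt "0 0 0" --pt "0 0 0" --pt "0 0 0" --pt "0 0 0" --pt "0 0 0" --turn '[0, 0, 0, 0, 0]' --hand '[0, 0, 0, 0, 0]'

```text
clock: 11.43
eef_pos: [0.5159, 0.2745, 0.1017]
tool_rot: [0.0, 1.0, -0.0, -0.0]
ft_force: [0.9, 1.0, 0.0]
grip_width: 0.0853
```

arm_command --pt "0 0 -2" --pt "0 0 -5" --pt "0 0 -9" --pt "0 0 -13" --pt "0 0 -16" --turn '[0, 0, 0, 0, 0]' --hand '[0, 0, 0, 0, 0]'

```text
clock: 11.85
eef_pos: [0.5164, 0.2748, 0.2653]
tool_rot: [0.0, 1.0, 0.001, 0.001]
ft_force: [0.6, 0.5, 0.5]
grip_width: 0.0857
```

arm_command --pt "0 0 -2" --pt "0 0 -3" --pt "0 0 -3" --pt "0 0 -3" --turn '[0, 0, 0, 0]' --hand '[0, 0, 0, 0]'

```text
clock: 12.18
eef_pos: [0.5161, 0.2747, 0.292]
tool_rot: [0.0, 1.0, 0.0, 0.001]
ft_force: [-0.0, 0.7, -0.9]
grip_width: 0.0855
```

```bash
cat > st.py <<'E'
import sys
from h import *
z=float(sys.argv[2]);print(get_obs()["eef_pos"].round(4))
P=wrist(sys.argv[1])[3];r=ringfit(P,(.5165,.2726),z,.018,.034,.006);print("rim expect z",z,r)
B=P.reshape(-1,3)
if r:
    d=np.hypot(B[:,0]-r[0],B[:,1]-r[1]);T=B[(d<.03)&(d>.0245)&(abs(B[:,2]-z)<.006)]
    print("slope,z0",np.linalg.lstsq(np.c_[T[:,:2]-r[:2],np.ones(len(T))],T[:,2],rcond=None)[0].round(4))
E
python3 st.py w8 .113
```

```text
[0.5161 0.2747 0.292 ]
rim expect z 0.113 (np.float64(0.5172), np.float64(0.2741), np.float64(0.0269), 950, np.float64(0.1127))
slope,z0 [-0.01    0.0003  0.1127]
```

View pics/w8.png

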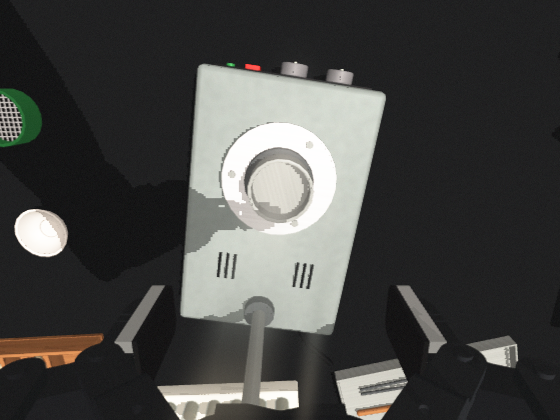

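The pan is seated, with its rim at z 0.1127 (expected 0.113) at pixel (185,280). Next is the blue sieve.

arm_command --pt "0.6 -3 0" --pt "1.3 -7 0" --pt "2 -11 0" --pt "2.8 -15 0" --pt "3.6 -19 0" --turn '[0, 0, 0, 0, 0]' --hand '[0, 0, 0, 0, 0]'

```text
clock: 12.65
eef_pos: [0.4781, 0.0829, 0.2896]
tool_rot: [-0.0, 1.0, -0.0, -0.002]
ft_force: [1.4, -1.5, 0.7]
grip_width: 0.0852
```

arm_command --pt "0.8 -4 0" --pt "1.6 -8 1" --pt "2.4 -12 2" --pt "3.2 -16 3" --pt "3.8 -20 4" --turn '[0, 0, 0, 0, 0]' --hand '[0, 0, 0, 0, 0]'

```text
clock: 13.07
eef_pos: [0.4397, -0.1158, 0.25]
tool_rot: [0.0, 1.0, 0.0, -0.001]
ft_force: [0.6, -0.5, 0.3]
grip_width: 0.0853
```

arm_command --pt "0 -2 2" --pt "0 -2.2 5" --pt "0 -2.2 9" --pt "0 -2.2 13" --pt "0 -2.2 16" --turn '[0, 0, 0, 0, 0]' --hand '[0, 0, 0, 0, 0]'

```text
clock: 13.48
eef_pos: [0.4386, -0.136, 0.0878]
tool_rot: [0.001, 1.0, 0.001, -0.003]
ft_force: [0.7, 0.4, 0.1]
grip_width: 0.0852
```

arm_command --pt "0 0 0" --pt "0 0 0" --pt "0 0 0" --pt "0 0 0" --turn '[0, 0, 0, 0]' --hand '[0, 0, 0, 0]'

```text
clock: 13.82
eef_pos: [0.4435, -0.1369, 0.094]
tool_rot: [0.0, 1.0, -0.001, 0.002]
ft_force: [0.1, 0.4, 0.4]
grip_width: 0.0853
```

```bash
python3 m.py w9 | sed -n '1p;3p'
```

```text
[ 0.4435 -0.1369  0.094 ]
blue (np.float64(0.4415), np.float64(-0.1376), np.float64(0.0269), 2153, np.float64(0.0371))
```

arm_command --pt "0.2 0 2" --pt "0.2 0 4" --pt "0.2 0 6" --pt "0.2 0 6.7" --pt "0.2 0 6.7" --turn '[0, 0, 0, 0, 0]' --hand '[0, 0, 0, 0, 0]'

```text
clock: 14.28
eef_pos: [0.4393, -0.1362, 0.0248]
tool_rot: [0.0, 1.0, 0.0, -0.001]
ft_force: [0.1, -0.1, 1.0]
grip_width: 0.0854
```

arm_command --pt "0 0 0" --pt "0 0 0" --pt "0 0 0" --turn '[0, 0, 0]' --hand '[0, 0, 0]'

```text
clock: 14.53
eef_pos: [0.4411, -0.1368, 0.0265]
tool_rot: [0.0, 1.0, -0.0, 0.001]
ft_force: [-0.1, 0.3, -0.4]
grip_width: 0.0853
```

arm_command --pt "0 0 0" --pt "0 0 0" --pt "0 0 0" --pt "0 0 0" --pt "0 0 0" --turn '[0, 0, 0, 0, 0]' --hand '[1, 1, 1, 1, 1]'

```text
clock: 14.95
eef_pos: [0.4403, -0.1366, 0.0263]
tool_rot: [0.0, 1.0, -0.0, 0.001]
ft_force: [-2.2, 0.7, 7.5]
grip_width: 0.0562
```

arm_command --pt "0 0 0" --pt "0 0 0" --pt "0 0 -1" --pt "0 0 -3" --pt "0 0 -6" --turn '[0, 0, 0, 0, 0]' --hand '[1, 1, 1, 1, 1]'

```text
clock: 15.37
eef_pos: [0.4374, -0.1357, 0.0837]
tool_rot: [0.0, 1.0, 0.001, -0.003]
ft_force: [0.7, 0.4, -1.0]
grip_width: 0.0565
```

arm_command --pt "0 0 -3" --pt "0 0 -6" --pt "0 0 -9" --pt "-0.3 2 -12" --pt "-0.7 5 -13" --turn '[0, 0, 0, 0, 0]' --hand '[1, 1, 1, 1, 1]'

```text
clock: 15.78
eef_pos: [0.4489, -0.088, 0.2198]
tool_rot: [0.003, 1.0, -0.001, 0.004]
ft_force: [1.2, -0.6, 0.3]
grip_width: 0.0563
```

arm_command --pt "-0.7 4 0" --pt "-1.5 8 0" --pt "-2.2 12 0" --pt "-2.9 16 0" --pt "-3.7 20 0" --turn '[0, 0, 0, 0, 0]' --hand '[1, 1, 1, 1, 1]'

```text
clock: 16.2
eef_pos: [0.4836, 0.1154, 0.2153]
tool_rot: [0.001, 1.0, -0.0, 0.0]
ft_force: [0.5, -0.7, -0.9]
grip_width: 0.0566
```

arm_command --pt "-0.7 4 0" --pt "-1.5 8 0" --pt "-2.2 12 0" --pt "-2.8 15 0" --pt "-3.1 16.1 0" --turn '[0, 0, 0, 0, 0]' --hand '[1, 1, 1, 1, 1]'

```text
clock: 16.62
eef_pos: [0.515, 0.279, 0.2145]
tool_rot: [-0.002, 1.0, 0.001, 0.0]
ft_force: [0.9, 0.6, -0.2]
grip_width: 0.0567
```

arm_command --pt "0 0 0" --pt "0 0 0" --pt "0 0 0" --pt "0 0 0" --turn '[0, 0, 0, 0]' --hand '[1, 1, 1, 1]'

```text
clock: 16.95
eef_pos: [0.5149, 0.2728, 0.2152]
tool_rot: [0.001, 1.0, -0.0, -0.0]
ft_force: [0.6, -0.8, -0.5]
grip_width: 0.0563
```

```bash
python3 held.py w10; python3 st.py w11 .113
```

```text
[0.5149 0.2728 0.2152] w 0.0563
0.008 (np.float64(0.0007), np.float64(-0.0008), np.float64(0.0269), 6270, np.float64(0.0093))
0.01 (np.float64(0.0009), np.float64(-0.0008), np.float64(0.027), 5756, np.float64(0.0101))
0.012 (np.float64(0.0011), np.float64(-0.0008), np.float64(0.0271), 5047, np.float64(0.0108))
0.014 (np.float64(0.0014), np.float64(-0.0008), np.float64(0.0272), 4148, np.float64(0.0115))
rim plane slope x,y, z0 [-0.0114  0.0024  0.01  ] 6126
[0.515  0.2729 0.2153]
rim expect z 0.113 (np.float64(0.5169), np.float64(0.274), np.float64(0.0267), 976, np.float64(0.1127))
slope,z0 [0.012  0.0013 0.1129]
```

arm_command --pt "-0.1 0.2 2" --pt "-0.1 0.2 4" --pt "-0.1 0.2 6" --pt "-0.1 0.2 6.5" --pt "-0.1 0.2 6.7" --turn '[0, 0, 0, 0, 0]' --hand '[1, 1, 1, 1, 1]'

```text
clock: 17.47
eef_pos: [0.5152, 0.2752, 0.1468]
tool_rot: [0.001, 1.0, -0.001, -0.001]
ft_force: [-0.1, -0.2, -1.2]
grip_width: 0.0566
```

arm_command --pt "0 0 0" --pt "0 0 0" --pt "0 0 0.3" --pt "0 0 0.6" --pt "0 0 0.9" --turn '[0, 0, 0, 0, 0]' --hand '[1, 1, 1, 1, 1]'

```text
clock: 17.88
eef_pos: [0.5165, 0.2767, 0.1396]
tool_rot: [0.0, 1.0, 0.0, 0.001]
ft_force: [0.5, -0.7, -0.9]
grip_width: 0.0564
```

arm_command --pt "0 0 0.2" --pt "0 0 0.4" --pt "0 0 0.6" --pt "0 0 0.6" --pt "0 0 0.6" --turn '[0, 0, 0, 0, 0]' --hand '[1, 1, 1, 1, 1]'

```text
clock: 18.3
eef_pos: [0.516, 0.2765, 0.1328]
tool_rot: [0.0, 1.0, -0.0, -0.0]
ft_force: [0.1, 0.4, -0.8]
grip_width: 0.0566
```

arm_command --pt "0 -0.1 0.1" --pt "0 -0.1 0.2" --pt "0 -0.1 0.3" --pt "0 -0.1 0.35" --pt "0 -0.1 0.35" --turn '[0, 0, 0, 0, 0]' --hand '[1, 1, 1, 1, 1]'

```text
clock: 18.72
eef_pos: [0.5162, 0.2755, 0.1304]
tool_rot: [0.0, 1.0, 0.0, 0.0]
ft_force: [-1.4, -1.1, 4.2]
grip_width: 0.0563
```

arm_command --pt "0 0 0" --pt "0 0 0" --pt "0 0 0" --pt "0 0 0" --pt "0 0 0" --turn '[0, 0, 0, 0, 0]' --hand '[0, 0, 0, 0, 0]'

```text
clock: 19.13
eef_pos: [0.516, 0.2755, 0.1293]
tool_rot: [0.0, 1.0, -0.0, -0.0]
ft_force: [-1.2, -0.7, 0.8]
grip_width: 0.085
```

arm_command --pt "0 0 -2" --pt "0 0 -5" --pt "0 0 -9" --pt "0 0 -13" --pt "0 0 -16" --turn '[0, 0, 0, 0, 0]' --hand '[0, 0, 0, 0, 0]'

```text
clock: 19.55
eef_pos: [0.5164, 0.2757, 0.293]
tool_rot: [0.0, 1.0, 0.001, 0.001]
ft_force: [0.9, -0.4, 0.3]
grip_width: 0.0855
```

arm_command --pt "0 0 0" --pt "0 0 0" --pt "0 0 0" --pt "0 0 0" --turn '[0, 0, 0, 0]' --hand '[0, 0, 0, 0]'

```text
clock: 19.88
eef_pos: [0.5153, 0.2751, 0.2876]
tool_rot: [0.0, 1.0, -0.001, -0.002]
ft_force: [-0.2, -0.5, 0.3]
grip_width: 0.0861
```

```bash
python3 st.py w12 .141
```

```text
[0.5153 0.2751 0.2876]
rim expect z 0.141 (np.float64(0.5174), np.float64(0.2749), np.float64(0.0269), 1189, np.float64(0.1406))
slope,z0 [-0.0106  0.      0.1406]
```

View pics/w12.png

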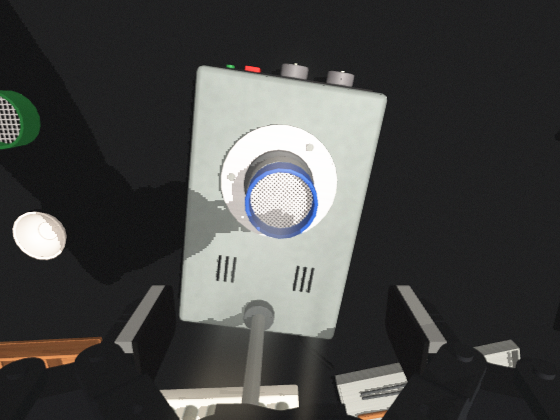

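Blue is home: its rim is at z 0.1406 and level, at pixel (202,281). Next is green.

arm_command --pt "0.7 -4 0" --pt "1.5 -8 0" --pt "2.2 -12 0" --pt "2.9 -16 0" --pt "3.7 -20 2" --turn '[0, 0, 0, 0, 0]' --hand '[0, 0, 0, 0, 0]'

```text
clock: 20.35
eef_pos: [0.4801, 0.0772, 0.2727]
tool_rot: [0.0, 1.0, 0.0, 0.002]
ft_force: [1.5, 0.6, -0.2]
grip_width: 0.0854
```

arm_command --pt "0.7 -4 1" --pt "1.4 -7 3" --pt "1.8 -8.5 6" --pt "1.8 -8.7 10" --pt "1.8 -8.7 14" --turn '[0, 0, 0, 0, 0]' --hand '[0, 0, 0, 0, 0]'

```text
clock: 20.77
eef_pos: [0.4609, -0.0097, 0.1297]
tool_rot: [0.002, 1.0, -0.0, 0.0]
ft_force: [1.2, 0.2, -0.7]
grip_width: 0.0856
```

arm_command --pt "0 0 2" --pt "0 0 3" --pt "0 0 3" --pt "0 0 3" --pt "0 0 3" --turn '[0, 0, 0, 0, 0]' --hand '[0, 0, 0, 0, 0]'

```text
clock: 21.18
eef_pos: [0.4618, -0.0081, 0.1016]
tool_rot: [0.0, 1.0, 0.0, 0.0]
ft_force: [0.3, 0.6, 0.5]
grip_width: 0.0854
```

```bash
python3 m.py w13 | sed -n '1p;2p'
```

```text
[ 0.4618 -0.0081  0.1016]
green (np.float64(0.4604), np.float64(-0.0128), np.float64(0.0269), 2022, np.float64(0.0371))
```

arm_command --pt "0.2 -0.4 2" --pt "0.2 -0.4 4" --pt "0.2 -0.4 6" --pt "0.2 -0.4 7.4" --pt "0.2 -0.4 7.4" --turn '[0, 0, 0, 0, 0]' --hand '[0, 0, 0, 0, 0]'

```text
clock: 21.65
eef_pos: [0.4582, -0.012, 0.0258]
tool_rot: [0.0, 1.0, 0.0, -0.001]
ft_force: [-1.4, -0.8, 0.2]
grip_width: 0.0853
```

arm_command --pt "0 0 0" --pt "0 0 0" --pt "0 0 0" --turn '[0, 0, 0]' --hand '[0, 0, 0]'

```text
clock: 21.9
eef_pos: [0.461, -0.0121, 0.0287]
tool_rot: [0.0, 1.0, -0.0, 0.002]
ft_force: [-0.4, -0.3, 0.7]
grip_width: 0.0855
```

arm_command --pt "0 0 0" --pt "0 0 0" --pt "0 0 0" --pt "0 0 0" --pt "0 0 0" --turn '[0, 0, 0, 0, 0]' --hand '[1, 1, 1, 1, 1]'

```text
clock: 22.32
eef_pos: [0.4602, -0.0121, 0.0287]
tool_rot: [0.0, 1.0, 0.0, 0.001]
ft_force: [-1.9, -0.3, 9.2]
grip_width: 0.0565
```

arm_command --pt "0 0 0" --pt "0 0 0" --pt "0 0 -1" --pt "0 0 -3" --pt "0 0 -6" --turn '[0, 0, 0, 0, 0]' --hand '[1, 1, 1, 1, 1]'

```text
clock: 22.73
eef_pos: [0.4571, -0.0121, 0.086]
tool_rot: [0.0, 1.0, 0.0, -0.003]
ft_force: [0.5, 0.7, -0.6]
grip_width: 0.0564
```

arm_command --pt "0 0 -3.5" --pt "0 0 -7" --pt "0 0 -10.5" --pt "0 0 -14" --pt "-0.4 2 -16" --turn '[0, 0, 0, 0, 0]' --hand '[1, 1, 1, 1, 1]'

```text
clock: 23.15
eef_pos: [0.4643, 0.006, 0.2517]
tool_rot: [0.002, 1.0, -0.001, 0.003]
ft_force: [1.5, 0.4, -0.1]
grip_width: 0.0563
```

arm_command --pt "-0.7 4 0" --pt "-1.5 8 0" --pt "-2.2 12 0" --pt "-2.9 16 0" --pt "-3.7 20 0" --turn '[0, 0, 0, 0, 0]' --hand '[1, 1, 1, 1, 1]'

```text
clock: 23.57
eef_pos: [0.5004, 0.2096, 0.2476]
tool_rot: [0.0, 1.0, 0.0, 0.0]
ft_force: [1.2, -0.3, -0.8]
grip_width: 0.0568
```

arm_command --pt "-0.7 3 0" --pt "-1.3 5.5 0" --pt "-1.5 6.7 0" --pt "-1.5 6.7 0" --pt "-1.5 6.7 0" --turn '[0, 0, 0, 0, 0]' --hand '[1, 1, 1, 1, 1]'

```text
clock: 23.98
eef_pos: [0.5153, 0.2747, 0.2468]
tool_rot: [-0.0, 1.0, -0.001, -0.0]
ft_force: [0.3, -0.5, -0.2]
grip_width: 0.0569
```

arm_command --pt "0 0 0" --pt "0 0 0" --pt "0 0 0" --pt "0 0 0" --turn '[0, 0, 0, 0]' --hand '[1, 1, 1, 1]'

```text
clock: 24.32
eef_pos: [0.5158, 0.2737, 0.2476]
tool_rot: [0.001, 1.0, 0.0, 0.0]
ft_force: [0.7, 0.2, 0.4]
grip_width: 0.0567
```

```bash
python3 held.py w14; python3 st.py w15 .141
```

```text
[0.5158 0.2737 0.2476] w 0.0567
0.008 (np.float64(-0.0), np.float64(-0.0008), np.float64(0.027), 5440, np.float64(0.0079))
0.01 (np.float64(0.0002), np.float64(-0.0008), np.float64(0.0271), 4760, np.float64(0.0085))
0.012 (np.float64(0.0006), np.float64(-0.0008), np.float64(0.0273), 3567, np.float64(0.0093))
0.014 (np.float64(0.0003), np.float64(-0.0008), np.float64(0.0291), 645, np.float64(0.014))
rim plane slope x,y, z0 [-0.0083  0.0042  0.0086] 5304
[0.5158 0.2739 0.2476]
rim expect z 0.141 (np.float64(0.5171), np.float64(0.2749), np.float64(0.0267), 921, np.float64(0.1408))
slope,z0 [0.0167 0.0016 0.141 ]
```

arm_command --pt "-0.1 0.1 2" --pt "-0.1 0.1 4" --pt "-0.1 0.1 6" --pt "-0.1 0.1 6.7" --pt "-0.1 0.1 6.9" --turn '[0, 0, 0, 0, 0]' --hand '[1, 1, 1, 1, 1]'

```text
clock: 24.83
eef_pos: [0.5156, 0.275, 0.1764]
tool_rot: [0.001, 1.0, -0.001, -0.002]
ft_force: [-1.0, 0.0, -1.3]
grip_width: 0.0569
```

arm_command --pt "0 0 0" --pt "0 0 0" --pt "0 0 0.3" --pt "0 0 0.6" --pt "0 0 0.8" --turn '[0, 0, 0, 0, 0]' --hand '[1, 1, 1, 1, 1]'

```text
clock: 25.25
eef_pos: [0.517, 0.276, 0.1706]
tool_rot: [0.0, 1.0, 0.0, 0.001]
ft_force: [-0.4, -0.1, -1.3]
grip_width: 0.0566
```

arm_command --pt "0 0 0.2" --pt "0 0 0.4" --pt "0 0 0.6" --pt "0 0 0.6" --pt "0 0 0.6" --turn '[0, 0, 0, 0, 0]' --hand '[1, 1, 1, 1, 1]'

```text
clock: 25.67
eef_pos: [0.5166, 0.2758, 0.164]
tool_rot: [0.0, 1.0, -0.0, -0.0]
ft_force: [-0.4, 0.4, 0.3]
grip_width: 0.0567
```

arm_command --pt "0 0 0.1" --pt "0 0 0.2" --pt "0 0 0.3" --pt "0 0 0.4" --pt "0 0 0.45" --turn '[0, 0, 0, 0, 0]' --hand '[1, 1, 1, 1, 1]'

```text
clock: 26.08
eef_pos: [0.517, 0.2759, 0.1608]
tool_rot: [0.0, 1.0, 0.0, 0.001]
ft_force: [-2.7, -1.2, 6.5]
grip_width: 0.0564
```

arm_command --pt "0 0 0" --pt "0 0 0" --pt "0 0 0" --pt "0 0 0" --pt "0 0 0" --turn '[0, 0, 0, 0, 0]' --hand '[0, 0, 0, 0, 0]'

```text
clock: 26.5
eef_pos: [0.5166, 0.2758, 0.1595]
tool_rot: [0.0, 1.0, -0.0, -0.0]
ft_force: [0.3, 0.4, -0.4]
grip_width: 0.0856
```

arm_command --pt "0 0 -2" --pt "0 0 -5" --pt "0 0 -9" --pt "0 0 -12" --pt "0 0 -14" --turn '[0, 0, 0, 0, 0]' --hand '[0, 0, 0, 0, 0]'

```text
clock: 26.92
eef_pos: [0.5175, 0.2762, 0.3036]
tool_rot: [0.0, 1.0, 0.001, 0.002]
ft_force: [0.3, -0.0, -0.3]
grip_width: 0.0852
```

arm_command --pt "0 0 0" --pt "0 0 0" --pt "0 0 0" --pt "0 0 0" --turn '[0, 0, 0, 0]' --hand '[0, 0, 0, 0]'

```text
clock: 27.25
eef_pos: [0.516, 0.2754, 0.2978]
tool_rot: [0.0, 1.0, -0.001, -0.002]
ft_force: [-0.5, -0.1, -1.4]
grip_width: 0.0855
```

```bash
python3 st.py w16 .169
```

```text
[0.516  0.2754 0.2978]
rim expect z 0.169 (np.float64(0.5172), np.float64(0.2753), np.float64(0.0268), 1345, np.float64(0.1686))
slope,z0 [-0.0085  0.0014  0.1686]
```

View pics/w16.png

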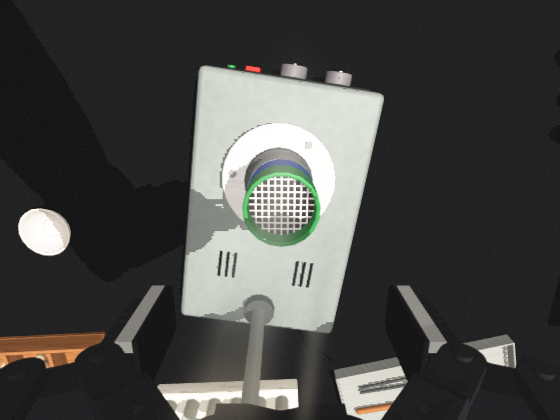

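Green is home, with its rim at z 0.1686. The order from below is grey, blue, green, at pixel (208,281). Next is yellow.

arm_command --pt "-0.5 -4 0" --pt "-1.1 -8 0" --pt "-1.6 -12 0" --pt "-2.2 -16 0" --pt "-2.7 -20 0" --turn '[0, 0, 0, 0, 0]' --hand '[0, 0, 0, 0, 0]'

```text
clock: 27.72
eef_pos: [0.543, 0.0741, 0.2983]
tool_rot: [0.0, 1.0, -0.0, -0.001]
ft_force: [1.5, -0.3, 0.2]
grip_width: 0.0855
```

arm_command --pt "-0.5 -4 0" --pt "-1.1 -8 0" --pt "-1.6 -12 0" --pt "-2.2 -16 1" --pt "-2.7 -20 2" --turn '[0, 0, 0, 0, 0]' --hand '[0, 0, 0, 0, 0]'

```text
clock: 28.13
eef_pos: [0.5703, -0.1262, 0.2789]
tool_rot: [0.0, 1.0, 0.0, -0.0]
ft_force: [1.9, 0.5, 0.1]
grip_width: 0.0854
```

arm_command --pt "-0.5 -4 1" --pt "-1.1 -8 3" --pt "-1.6 -12 5" --pt "-1.8 -12.7 8" --pt "-1.8 -12.7 12" --turn '[0, 0, 0, 0, 0]' --hand '[0, 0, 0, 0, 0]'

```text
clock: 28.55
eef_pos: [0.5892, -0.2561, 0.1591]
tool_rot: [0.003, 1.0, -0.001, 0.002]
ft_force: [1.8, 0.6, 0.4]
grip_width: 0.0852
```

arm_command --pt "0 0 3" --pt "0 0 6" --pt "0 0 6" --pt "0 0 6" --pt "0 0 6" --turn '[0, 0, 0, 0, 0]' --hand '[0, 0, 0, 0, 0]'

```text
clock: 28.97
eef_pos: [0.589, -0.2514, 0.1008]
tool_rot: [0.0, 1.0, -0.0, 0.001]
ft_force: [1.3, 0.0, 0.8]
grip_width: 0.0862
```

```bash
python3 m.py w17 | sed -n '1p;5p'
```

```text
[ 0.589  -0.2514  0.1008]
yellow (np.float64(0.5888), np.float64(-0.2523), np.float64(0.0269), 2000, np.float64(0.0371))
```

arm_command --pt "0.1 0 2" --pt "0.1 0 4" --pt "0.1 0 6" --pt "0.1 0 7.4" --pt "0.1 0 7.4" --turn '[0, 0, 0, 0, 0]' --hand '[0, 0, 0, 0, 0]'

```text
clock: 29.43
eef_pos: [0.5868, -0.2508, 0.025]
tool_rot: [0.0, 1.0, 0.0, -0.001]
ft_force: [-1.2, 0.4, 0.6]
grip_width: 0.0853
```

arm_command --pt "0 0 0" --pt "0 0 0" --pt "0 0 0" --turn '[0, 0, 0]' --hand '[0, 0, 0]'

```text
clock: 29.68
eef_pos: [0.5891, -0.2519, 0.0283]
tool_rot: [0.0, 1.0, -0.001, 0.002]
ft_force: [-0.1, 0.3, 0.1]
grip_width: 0.0853
```

arm_command --pt "0 0 0" --pt "0 0 0" --pt "0 0 0" --pt "0 0 0" --pt "0 0 0" --turn '[0, 0, 0, 0, 0]' --hand '[1, 1, 1, 1, 1]'

```text
clock: 30.1
eef_pos: [0.5884, -0.2517, 0.0275]
tool_rot: [0.0, 1.0, -0.001, 0.001]
ft_force: [-1.4, 1.2, 5.7]
grip_width: 0.0565
```

arm_command --pt "0 0 0" --pt "0 0 0" --pt "0 0 -1" --pt "0 0 -3" --pt "0 0 -6" --turn '[0, 0, 0, 0, 0]' --hand '[1, 1, 1, 1, 1]'

```text
clock: 30.52
eef_pos: [0.5847, -0.2502, 0.0834]
tool_rot: [0.0, 1.0, 0.001, -0.003]
ft_force: [-0.1, 0.4, -0.7]
grip_width: 0.0562
```

arm_command --pt "0 0 -3.5" --pt "0 0 -7" --pt "0 0 -10.5" --pt "0 0 -14" --pt "0 2 -17" --turn '[0, 0, 0, 0, 0]' --hand '[1, 1, 1, 1, 1]'

```text
clock: 30.93
eef_pos: [0.587, -0.234, 0.2587]
tool_rot: [0.002, 1.0, -0.001, 0.001]
ft_force: [0.2, 0.6, -0.9]
grip_width: 0.0563
```

arm_command --pt "0.6 4 -0.5" --pt "1.1 8 -1" --pt "1.7 12 -1.5" --pt "2.3 16 -1.5" --pt "2.9 20 -1.5" --turn '[0, 0, 0, 0, 0]' --hand '[1, 1, 1, 1, 1]'

```text
clock: 31.35
eef_pos: [0.5578, -0.0296, 0.2717]
tool_rot: [0.001, 1.0, 0.0, 0.001]
ft_force: [0.4, -0.0, -0.3]
grip_width: 0.0562
```

arm_command --pt "0.6 4 0" --pt "1.1 8 0" --pt "1.7 12 0" --pt "2.3 16 0" --pt "2.9 20 0" --turn '[0, 0, 0, 0, 0]' --hand '[1, 1, 1, 1, 1]'

```text
clock: 31.77
eef_pos: [0.5287, 0.1705, 0.2713]
tool_rot: [0.0, 1.0, 0.0, 0.0]
ft_force: [1.0, 0.7, -0.9]
grip_width: 0.0566
```

arm_command --pt "0.5 4 0" --pt "1 8 0" --pt "1.3 10.2 0" --pt "1.3 10.7 0" --pt "1.3 10.7 0" --turn '[0, 0, 0, 0, 0]' --hand '[1, 1, 1, 1, 1]'

```text
clock: 32.18
eef_pos: [0.516, 0.2775, 0.2706]
tool_rot: [-0.001, 1.0, -0.0, -0.0]
ft_force: [0.2, -1.0, -0.9]
grip_width: 0.0566
```

arm_command --pt "0 0 0" --pt "0 0 0" --pt "0 0 0" --pt "0 0 0" --pt "0 0 0" --turn '[0, 0, 0, 0, 0]' --hand '[1, 1, 1, 1, 1]'

```text
clock: 32.6
eef_pos: [0.5171, 0.2747, 0.2709]
tool_rot: [0.001, 1.0, 0.0, 0.0]
ft_force: [0.7, 0.6, -0.4]
grip_width: 0.0563
```

```bash
python3 held.py w18; python3 st.py w19 .169
```

```text
[0.5171 0.2747 0.2709] w 0.0563
0.008 (np.float64(0.0005), np.float64(-0.0008), np.float64(0.0269), 5939, np.float64(0.0087))
0.01 (np.float64(0.0007), np.float64(-0.0008), np.float64(0.027), 5276, np.float64(0.0094))
0.012 (np.float64(0.0009), np.float64(-0.0008), np.float64(0.0271), 4572, np.float64(0.01))
0.014 (np.float64(0.0012), np.float64(-0.0009), np.float64(0.0275), 2141, np.float64(0.0115))
rim plane slope x,y, z0 [-0.0106  0.0034  0.0094] 5733
[0.517  0.2749 0.2709]
rim expect z 0.169 (np.float64(0.517), np.float64(0.2752), np.float64(0.0267), 997, np.float64(0.1688))
slope,z0 [0.0096 0.0004 0.1689]
```

arm_command --pt "0 0.1 2" --pt "0 0.1 4" --pt "0 0.1 6" --pt "0 0.1 6.4" --pt "0 0.1 6.6" --turn '[0, 0, 0, 0, 0]' --hand '[1, 1, 1, 1, 1]'

```text
clock: 33.12
eef_pos: [0.5159, 0.2762, 0.2034]
tool_rot: [0.001, 1.0, -0.001, -0.001]
ft_force: [0.1, -0.1, -0.2]
grip_width: 0.0565
```

arm_command --pt "0 0 0" --pt "0 0 0" --pt "0 0 0.3" --pt "0 0 0.6" --pt "0 0 0.8" --turn '[0, 0, 0, 0, 0]' --hand '[1, 1, 1, 1, 1]'

```text
clock: 33.53
eef_pos: [0.517, 0.2769, 0.197]
tool_rot: [0.0, 1.0, 0.0, 0.0]
ft_force: [-0.1, -0.2, -0.8]
grip_width: 0.0568
```

arm_command --pt "0 0 0.2" --pt "0 0 0.4" --pt "0 0 0.6" --pt "0 0 0.6" --pt "0 0 0.6" --turn '[0, 0, 0, 0, 0]' --hand '[1, 1, 1, 1, 1]'

```text
clock: 33.95
eef_pos: [0.5166, 0.2768, 0.1905]
tool_rot: [0.0, 1.0, -0.0, -0.0]
ft_force: [-0.6, 0.2, -1.2]
grip_width: 0.0564
```

arm_command --pt "0 0 0.1" --pt "0 -0.1 0.2" --pt "0 -0.1 0.3" --pt "0 -0.1 0.4" --pt "0 -0.1 0.4" --turn '[0, 0, 0, 0, 0]' --hand '[1, 1, 1, 1, 1]'

```text
clock: 34.37
eef_pos: [0.517, 0.2757, 0.1875]
tool_rot: [0.0, 1.0, 0.0, 0.001]
ft_force: [-0.6, -1.2, 3.4]
grip_width: 0.0567
```

arm_command --pt "0 0 0" --pt "0 0 0" --pt "0 0 0" --pt "0 0 0" --pt "0 0 0" --turn '[0, 0, 0, 0, 0]' --hand '[0, 0, 0, 0, 0]'

```text
clock: 34.78
eef_pos: [0.5167, 0.2758, 0.1865]
tool_rot: [0.0, 1.0, -0.0, -0.0]
ft_force: [0.6, 0.3, -0.6]
grip_width: 0.0856
```

arm_command --pt "0 0 -2" --pt "0 0 -5" --pt "0 0 -9" --pt "0 0 -12" --pt "0 0 -13" --turn '[0, 0, 0, 0, 0]' --hand '[0, 0, 0, 0, 0]'

```text
clock: 35.2
eef_pos: [0.5182, 0.2766, 0.3226]
tool_rot: [0.0, 1.0, 0.002, 0.004]
ft_force: [0.2, -0.2, 0.5]
grip_width: 0.0857
```

arm_command --pt "0 0 0" --pt "0 0 0" --pt "0 0 0" --pt "0 0 0" --turn '[0, 0, 0, 0]' --hand '[0, 0, 0, 0]'

```text
clock: 35.53
eef_pos: [0.516, 0.2754, 0.3145]
tool_rot: [0.0, 1.0, -0.001, -0.002]
ft_force: [-0.5, -0.3, -0.6]
grip_width: 0.0855
```

```bash
python3 st.py w20 .197
```

```text
[0.516  0.2754 0.3145]
rim expect z 0.197 (np.float64(0.5176), np.float64(0.2752), np.float64(0.0268), 1455, np.float64(0.1966))
slope,z0 [-0.0124  0.0004  0.1966]
```

View pics/w20.png

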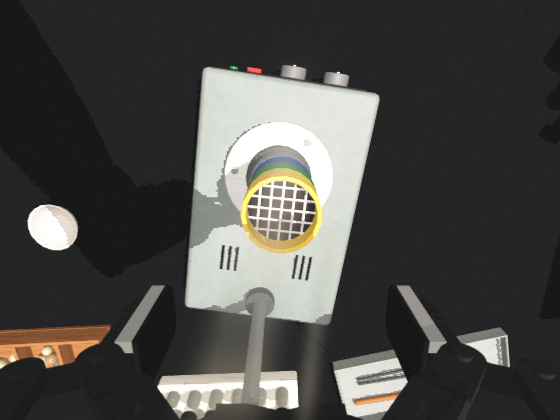

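Yellow is home, with its rim at z 0.1966 at pixel (215,281). All four bands show in order. Now the white lid at (.5865,-.3995); the purple one is at (.687,-.222), well apart.

arm_command --pt "0 -4 0" --pt "0 -8 0" --pt "0 -12 0" --pt "0 -16 0" --pt "0 -20 1" --turn '[0, 0, 0, 0, 0]' --hand '[0, 0, 0, 0, 0]'

```text
clock: 36.0
eef_pos: [0.5166, 0.0743, 0.3072]
tool_rot: [0.0, 1.0, 0.0, 0.001]
ft_force: [1.5, 0.4, 0.1]
grip_width: 0.0854
```

arm_command --pt "0 -3.7 1.5" --pt "0 -7.4 3" --pt "0 -11.1 4.5" --pt "0 -14.8 6" --pt "0 -18.5 7.5" --turn '[0, 0, 0, 0, 0]' --hand '[0, 0, 0, 0, 0]'

```text
clock: 36.42
eef_pos: [0.5154, -0.1108, 0.23]
tool_rot: [0.0, 1.0, 0.0, -0.001]
ft_force: [-0.2, 0.3, 0.1]
grip_width: 0.0856
```

arm_command --pt "-0.6 -3.7 1.5" --pt "-1.2 -7.4 3" --pt "-1.8 -11 4.5" --pt "-2.4 -14.8 6" --pt "-3 -18.5 7" --turn '[0, 0, 0, 0, 0]' --hand '[0, 0, 0, 0, 0]'

```text
clock: 36.83
eef_pos: [0.5448, -0.2955, 0.1586]
tool_rot: [0.001, 1.0, 0.001, -0.002]
ft_force: [1.1, 0.1, -0.2]
grip_width: 0.0855
```

arm_command --pt "-1 -3 1" --pt "-2 -6 2" --pt "-3 -9 3" --pt "-4 -10.4 4" --pt "-4 -10.4 5" --turn '[0, 0, 0, 0, 0]' --hand '[0, 0, 0, 0, 0]'

```text
clock: 37.25
eef_pos: [0.5862, -0.4015, 0.1086]
tool_rot: [0.002, 1.0, -0.0, -0.0]
ft_force: [0.2, -0.3, -0.3]
grip_width: 0.0853
```

arm_command --pt "0 0 0" --pt "0 0 0" --pt "0 0 0" --pt "0 0 0" --pt "0 0 0" --turn '[0, 0, 0, 0, 0]' --hand '[0, 0, 0, 0, 0]'

```text
clock: 37.67
eef_pos: [0.5867, -0.3975, 0.1133]
tool_rot: [-0.0, 1.0, -0.0, 0.001]
ft_force: [-0.0, 0.8, -0.5]
grip_width: 0.0855
```

```bash
python3 m.py w21 | sed -n '1p;7,8p'
```

```text
[ 0.5867 -0.3975  0.1133]
lid knob (np.float64(0.5865), np.float64(-0.3998), np.float64(0.0083), 1170, np.float64(0.0404)) disc (np.float64(0.5874), np.float64(-0.3998), np.float64(0.0231), 3940, np.float64(0.0155))
knob ((0.586891233921051, -0.39983296394348145), 0.011980008333921432)
```

View pics/w21.png

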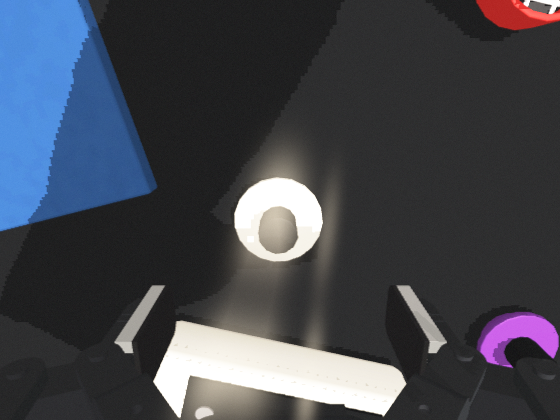

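The white lid with its dark knob is at (220,278) and the purple look-alike at (345,520). Checking clearance to the scale before descending.

```bash
python3 - <<'E'
from h import *
for n in("top0","side0"):
    B=np.load(n+".npy").reshape(-1,3);m=(B[:,0]>.615)&(B[:,0]<.70)&(abs(B[:,1]+.4)<.065)&(B[:,2]>.012)
    T=B[m];print(n,len(T),T.min(0).round(3),T.max(0).round(3))
    for y in(-.45,-.40,-.35): 
        t=T[abs(T[:,1]-y)<.01];print(y,t[:,0].min().round(3) if len(t) else None)
E
```

```text
top0 752 [ 0.615 -0.465  0.013] [ 0.7   -0.337  0.058]
-0.45 0.668
-0.4 0.615
-0.35 0.693
side0 368 [ 0.665 -0.464  0.012] [ 0.7   -0.336  0.059]
-0.45 0.665
-0.4 0.678
-0.35 0.689
```

arm_command --pt "0.1 -0.1 2" --pt "0.1 -0.1 4" --pt "0.1 -0.1 6" --pt "0.1 -0.1 7.5" --pt "0.1 -0.1 7.9" --turn '[0, 0, 0, 0, 0]' --hand '[0, 0, 0, 0, 0]'

```text
clock: 38.13
eef_pos: [0.5836, -0.3977, 0.03]
tool_rot: [0.0, 1.0, 0.001, -0.002]
ft_force: [-0.4, 1.2, 0.2]
grip_width: 0.0854
```

arm_command --pt "0 0 0" --pt "0 0 0" --pt "0 0 0" --pt "0 0 0" --turn '[0, 0, 0, 0]' --hand '[0, 0, 0, 0]'

```text
clock: 38.47
eef_pos: [0.5862, -0.3999, 0.0347]
tool_rot: [0.0, 1.0, -0.001, 0.001]
ft_force: [-0.5, -0.7, 0.1]
grip_width: 0.0854
```

```bash
python3 m.py w22 | sed -n '1p;7,8p'
```

```text
[ 0.5862 -0.3999  0.0347]
lid knob (np.float64(0.5862), np.float64(-0.3999), np.float64(0.0084), 2599, np.float64(0.0403)) disc (np.float64(0.5866), np.float64(-0.3999), np.float64(0.0229), 7063, np.float64(0.0155))
knob ((0.5868964195251465, -0.3999241888523102), 0.012188130989670753)
```

arm_command --pt "0 0 0" --pt "0 0 0" --pt "0 0 0" --pt "0 0 0" --pt "0 0 0" --turn '[0, 0, 0, 0, 0]' --hand '[1, 1, 1, 1, 1]'

```text
clock: 38.93
eef_pos: [0.5851, -0.3992, 0.0327]
tool_rot: [0.0, 1.0, 0.0, -0.0]
ft_force: [0.2, -0.7, -0.0]
grip_width: 0.0258
```

arm_command --pt "0 0 0" --pt "0 0 0" --pt "0 0 0" --pt "0 0 0" --pt "0 0 0" --turn '[0, 0, 0, 0, 0]' --hand '[1, 1, 1, 1, 1]'

```text
clock: 39.35
eef_pos: [0.5854, -0.3994, 0.033]
tool_rot: [0.0, 1.0, -0.0, 0.0]
ft_force: [0.1, -0.8, 1.9]
grip_width: 0.0213
```

arm_command --pt "0 0 -1" --pt "0 0 -3" --pt "0 0 -6" --pt "0 0 -9" --pt "0.3 2 -11" --turn '[0, 0, 0, 0, 0]' --hand '[1, 1, 1, 1, 1]'

```text
clock: 39.77
eef_pos: [0.5827, -0.3827, 0.1459]
tool_rot: [0.002, 1.0, -0.002, 0.002]
ft_force: [0.1, -0.2, 0.4]
grip_width: 0.0217
```

arm_command --pt "0.6 3.7 -1.2" --pt "1.2 7.4 -2.4" --pt "1.8 11.1 -3.6" --pt "2.4 14.8 -4.8" --pt "3 18.5 -6" --turn '[0, 0, 0, 0, 0]' --hand '[1, 1, 1, 1, 1]'

```text
clock: 40.18
eef_pos: [0.5514, -0.1926, 0.2036]
tool_rot: [0.001, 1.0, 0.0, -0.0]
ft_force: [1.4, 0.3, 0.4]
grip_width: 0.022
```

arm_command --pt "0.6 3.7 -2" --pt "1.2 7.4 -4" --pt "1.8 11.1 -6" --pt "2.4 14.8 -8" --pt "3 18.5 -10" --turn '[0, 0, 0, 0, 0]' --hand '[1, 1, 1, 1, 1]'

```text
clock: 40.6
eef_pos: [0.522, -0.0111, 0.3023]
tool_rot: [0.001, 1.0, -0.0, 0.0]
ft_force: [1.2, 0.4, -0.3]
grip_width: 0.0226
```

```bash
python3 - <<'E'
from h import *
o=get_obs();e=o["eef_pos"];B=wrist("w23")[3].reshape(-1,3)-e
print(e.round(4),o["grip_width"])
for z in(-.025,-.022,-.019,-.016):print(z,ringfit(B,(0,0),z,.016,.031,.0025))
E
```

```text
[ 0.522  -0.0111  0.3023] 0.022579519655659193
-0.025 None
-0.022 (np.float64(0.0023), np.float64(-0.0007), np.float64(0.0288), 193, np.float64(-0.0207))
-0.019 (np.float64(0.0002), np.float64(-0.0008), np.float64(0.0233), 3687, np.float64(-0.0176))
-0.016 (np.float64(0.0009), np.float64(-0.0008), np.float64(0.0232), 3725, np.float64(-0.0173))
```

The lid is held by the knob, level. Continuing over the nest.

arm_command --pt "0.1 4 0" --pt "0.2 8 0" --pt "0.3 12 0" --pt "0.4 16 0" --pt "0.5 20 0" --turn '[0, 0, 0, 0, 0]' --hand '[1, 1, 1, 1, 1]'

```text
clock: 41.07
eef_pos: [0.5177, 0.1887, 0.3012]
tool_rot: [0.001, 1.0, -0.0, 0.0]
ft_force: [1.9, 0.4, -0.5]
grip_width: 0.022
```

arm_command --pt "0 3 0" --pt "0 6 0" --pt "0 8.2 0" --pt "0 8.6 0" --pt "0 8.6 0" --turn '[0, 0, 0, 0, 0]' --hand '[1, 1, 1, 1, 1]'

```text
clock: 41.48
eef_pos: [0.5179, 0.2745, 0.3004]
tool_rot: [-0.001, 1.0, -0.0, -0.0]
ft_force: [-0.1, -0.7, -0.9]
grip_width: 0.0221
```

arm_command --pt "0 0 0" --pt "0 0 0" --pt "0 0 0" --pt "0 0 0" --pt "0 0 0" --turn '[0, 0, 0, 0, 0]' --hand '[1, 1, 1, 1, 1]'

```text
clock: 41.9
eef_pos: [0.5185, 0.2723, 0.3011]
tool_rot: [0.001, 1.0, 0.0, 0.0]
ft_force: [0.2, -1.0, -0.6]
grip_width: 0.022
```

```bash
python3 - <<'E'
from h import *
e=get_obs()["eef_pos"];i,p,d,P=wrist("w24");print(e.round(4))
B=P.reshape(-1,3)-e
# outer edge of the disc: white points near its height, extreme in y and in -x
T=B[(abs(B[:,2]+.0175)<.004)&(np.hypot(B[:,0],B[:,1])<.036)]
h=cv2.convexHull(T[:,:2].astype(np.float32))[:,0]
h=h[(h[:,0]<.01)];print("disc edge fit",np.round(fitcirc(h),4),"y",T[:,1].min(),T[:,1].max(),"xmin",T[:,0].min())
print("rim",ringfit(P,(.5175,.275),.197,.018,.034,.004))
E
```

```text
[0.5185 0.2723 0.3011]
disc edge fit [ 0.0016 -0.0007  0.0285] y -0.029393441500738693 0.027907465754901994 xmin -0.02694124178205204
rim (np.float64(0.5176), np.float64(0.2751), np.float64(0.0268), 926, np.float64(0.1971))
```

View pics/w24.png

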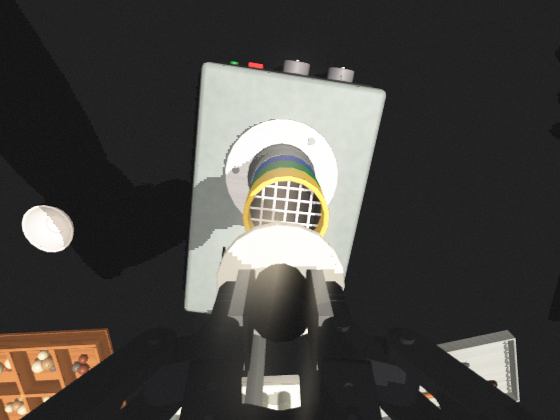

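The lid is held level at (270,282) above the yellow rim at (210,286). Correcting by about 2 mm, then lowering.

arm_command --pt "0.2 0.25 2" --pt "0.2 0.25 4" --pt "0.2 0.25 5.5" --pt "0.2 0.25 6" --pt "0.2 0.25 6.2" --turn '[0, 0, 0, 0, 0]' --hand '[1, 1, 1, 1, 1]'

```text
clock: 42.37
eef_pos: [0.5157, 0.2751, 0.2376]
tool_rot: [0.001, 1.0, -0.001, -0.001]
ft_force: [0.0, -0.0, -0.6]
grip_width: 0.022
```

arm_command --pt "0 0 0" --pt "0 0 0" --pt "0 0 0.3" --pt "0 0 0.6" --pt "0 0 0.7" --turn '[0, 0, 0, 0, 0]' --hand '[1, 1, 1, 1, 1]'

```text
clock: 42.78
eef_pos: [0.5164, 0.2758, 0.2318]
tool_rot: [0.0, 1.0, 0.0, 0.0]
ft_force: [-0.3, -1.0, -0.2]
grip_width: 0.0218
```

arm_command --pt "0 0 0.2" --pt "0 0 0.4" --pt "0 0 0.6" --pt "0 0 0.6" --pt "0 0 0.6" --turn '[0, 0, 0, 0, 0]' --hand '[1, 1, 1, 1, 1]'

```text
clock: 43.2
eef_pos: [0.5162, 0.2757, 0.2256]
tool_rot: [0.0, 1.0, -0.0, -0.0]
ft_force: [-0.1, 0.1, -0.8]
grip_width: 0.022
```

arm_command --pt "0 0 0.15" --pt "0 0 0.3" --pt "0 0 0.45" --pt "0 0 0.55" --pt "0 0 0.6" --turn '[0, 0, 0, 0, 0]' --hand '[1, 1, 1, 1, 1]'

```text
clock: 43.62
eef_pos: [0.5166, 0.2758, 0.2208]
tool_rot: [0.0, 1.0, 0.0, 0.001]
ft_force: [-0.8, -1.3, 6.3]
grip_width: 0.0222
```

arm_command --pt "0 0 0" --pt "0 0 0" --turn '[0, 0]' --hand '[1, 1]'

```text
clock: 43.78
eef_pos: [0.5166, 0.2758, 0.2208]
tool_rot: [0.0, 1.0, 0.0, 0.001]
ft_force: [-0.7, -0.7, 5.9]
grip_width: 0.0218
```

arm_command --pt "0 0 0" --pt "0 0 0" --pt "0 0 0" --pt "0 0 0" --pt "0 0 0" --turn '[0, 0, 0, 0, 0]' --hand '[0, 0, 0, 0, 0]'

```text
clock: 44.2
eef_pos: [0.5162, 0.2757, 0.2194]
tool_rot: [0.0, 1.0, -0.0, -0.0]
ft_force: [-0.4, -1.1, 0.0]
grip_width: 0.0804
```

arm_command --pt "0 0 0" --pt "0 0 0" --pt "0 0 -1" --pt "0 0 -3" --pt "0 0 -6" --turn '[0, 0, 0, 0, 0]' --hand '[0, 0, 0, 0, 0]'

```text
clock: 44.62
eef_pos: [0.515, 0.275, 0.2782]
tool_rot: [0.0, 1.0, -0.001, -0.003]
ft_force: [0.8, 0.1, 0.2]
grip_width: 0.0851
```

arm_command --pt "1 0 -3" --pt "2.5 0 -4" --pt "5 0 -4" --pt "8 0 -4" --pt "8 0 -4" --turn '[0, 0, 0, 0, 0]' --hand '[0, 0, 0, 0, 0]'

```text
clock: 45.03
eef_pos: [0.4319, 0.2753, 0.3212]
tool_rot: [-0.001, 1.0, 0.0, -0.001]
ft_force: [-0.5, -0.3, -0.6]
grip_width: 0.0852
```

arm_command --pt "0 0 0" --pt "0 0 0" --pt "0 0 0" --pt "0 0 0" --turn '[0, 0, 0, 0]' --hand '[0, 0, 0, 0]'

```text
clock: 45.37
eef_pos: [0.4373, 0.2759, 0.3197]
tool_rot: [0.001, 1.0, 0.0, 0.0]
ft_force: [0.1, 0.3, 0.0]
grip_width: 0.0857
```

```bash
python3 - <<'E'
from h import *
e=get_obs()["eef_pos"];i,p,d,P=wrist("w25");print(e.round(4))
B=P.reshape(-1,3);T=B[(np.hypot(B[:,0]-.517,B[:,1]-.275)<.029)&(B[:,2]>.19)]
k=T[T[:,2]>.22];D=T[abs(T[:,2]-.203)<.006]
print("knob z (exp .228)",np.median(k[:,2]).round(4),cv2.minEnclosingCircle(k[k[:,2]>.225][:,:2].astype(np.float32)))
print("disc z (exp .203)",np.median(D[:,2]).round(4),"slope",np.linalg.lstsq(np.c_[D[:,:2]-[.517,.275],np.ones(len(D))],D[:,2],rcond=None)[0].round(4))
s,_=camera("side");a=s[225:345,160:320,::-1]
a=cv2.resize(a,(560,420),interpolation=cv2.INTER_CUBIC)
cv2.imwrite("pics/final.png",np.hstack([cv2.resize(p[...,::-1],(240,180)),np.zeros((180,560,3),np.uint8)]) if 0 else a)
for n,c in{"red":(.444,-.2645)}.items():print(n,ringfit(np.load("top0.npy"),c,.038,.018,.034))
t,dt=camera("top");Pt=cloud(camera_info("top"),dt);print("red now",ringfit(Pt,(.444,-.2645),.038,.018,.034))
for n,c,z in(("jar",(.595,-.139),.05),("dish",(.592,-.0056),.023),("purple",(.687,-.223),.04)):
    for A in(np.load("top0.npy"),Pt):
        B=A.reshape(-1,3);T=B[(np.hypot(B[:,0]-c[0],B[:,1]-c[1])<.04)&(abs(B[:,2]-z)<.006)];print(n,T.mean(0).round(4) if len(T) else None)
E
```

```text
[0.4373 0.2759 0.3197]
knob z (exp .228) 0.2283 ((0.5185695290565491, 0.2752424478530884), 0.012095204554498196)
disc z (exp .203) 0.2035 slope [ 0.0318 -0.0013  0.2035]
red (np.float64(0.4453), np.float64(-0.2656), np.float64(0.027), 115, np.float64(0.0373))
red now (np.float64(0.4452), np.float64(-0.2659), np.float64(0.0269), 107, np.float64(0.0372))
jar [ 0.5951 -0.139   0.0479]
jar [ 0.5951 -0.139   0.0478]
dish [ 0.5922 -0.0056  0.0205]
dish [ 0.5925 -0.0055  0.0208]
purple [ 0.6868 -0.223   0.0394]
purple [ 0.6867 -0.223   0.0396]
```

View pics/final.png

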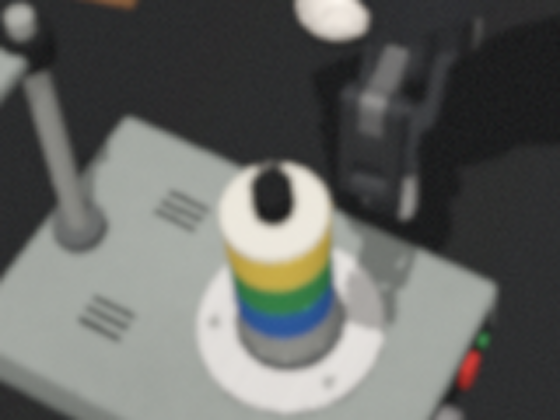

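The side view shows the nest upright: grey, blue, green, yellow and white lid, no gaps. The disc slope of 0.03 may come from the disc's side wall falling in the mask, so I'm rechecking with a tighter radius.

```bash
python3 - <<'E'
from h import *
P=wrist("w26")[3];B=P.reshape(-1,3);c=np.array([.518,.2752]);r=np.hypot(*(B[:,:2]-c).T)
for n,lo,hi,z in(("disc",.014,.026,.203),("knob",0,.010,.228)):
    D=B[(r>lo)&(r<hi)&(abs(B[:,2]-z)<.003)];print(n,len(D),np.linalg.lstsq(np.c_[D[:,:2]-c,np.ones(len(D))],D[:,2],rcond=None)[0].round(4))
D=B[(abs(B[:,0]-.56)<.04)&(abs(B[:,1]-.275)<.06)&(abs(B[:,2]-.058)<.004)]
print("housing ref",len(D),np.linalg.lstsq(np.c_[D[:,:2],np.ones(len(D))],D[:,2],rcond=None)[0].round(4))
E
```

```text
disc 1737 [-0.0005  0.0005  0.2036]
knob 549 [0.0075 0.0034 0.2285]
housing ref 1251 [-0.0004 -0.0002  0.0589]
```

The disc is level, at z 0.2036. Handing in.

```bash
python3 -c "
from workcell import *
print(job_done())"
```

```text
the job is handed in; nothing more can be done
None
```

The sieve nest is built and handed in at about 45 s of the 122 s allowed. The pan is in the locating ring, then the blue, green and yellow sieves and the white lid, in that order.

**Heights:** rims measured 112.7, 140.6, 168.6 and 196.6 mm (expected 113, 141, 169 and 197). The lid disc is level at 203.6 mm (expected 203) and the knob top is at 228.3 mm (expected 228).

**Bystanders:** the red sieve, jar, dish and purple look-alike read within about 0.3 mm of their first positions in the top camera. The gripper was open and clear of the nest at hand-in.

**Forces:** the highest wrist force shown at the end of any move was about 9 N, while gripping; placing gave 6.5 N or less.

**Disagreement:** one lid check showed a false tilt of 0.03, probably because the mask took in the disc's side wall. A tighter recheck gave 0.0005.

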